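# Top up the coil shuttle and unhitch it

### The arm

A 6-joint arm with a two-finger parallel gripper is mounted at the origin on the work surface. World frame = base frame: x ahead of the robot, y to its left, z up, the work surface at z = 0. Lengths are in m, angles in degrees, forces in N, time in s.
With the tool pointing down it reaches from about 0.3 to 0.75 m from the base axis. Payload 8.5 kg.
Tool frame: the origin (TCP) lies on the mounting face of the last link; the fingertips stand 173 mm ahead of it and the grasp point (between the pads) lies 155 mm ahead of it (env.tips_ahead is the distance from the TCP to the fingertips, in m); x points along the fingers, z is the direction in which the jaws open and shut, and the axes are right-handed (so a half turn about x gives the same grasp; the last joint's range is limited). The gripper opens to 85 mm and grips with 20 to 120 N. Pads are 22 mm wide; open, the fingers measure 114 mm over their backs; the gripper's body (76 mm by 85 mm) begins 54 mm behind the grasp point. The pads swing forward as they close: fully open they stand 13 mm farther back than shut.
Start: joints at [-81.549, 21.807, 74.336, -0, 83.858, -12.336], TCP at [0.195, -0.514, 0.405] pointing down, gripper open.
Joint ranges: [-178.18, 178.18], [-50.72, 133.34], [12.68, 142.11], [-81.47, 261.47], [9.98, 163.14], [-165.26, 165.26]. Speed limits (degrees/s): [136.94, 136.94, 180, 180, 180, 180].

### API

Orientations are given as a 3x3 rotation matrix whose columns are the frame's x, y, z axes.
In Python, from rig import env, optics gives the robot as it stands.
- The arm moves only by the shell command python3 -m inch 'ROWS' [FORCE]. ROWS is JSON, a list of rows, each a list of 3 entries, a list of its own where there are three numbers: the closure, from -1 (fully open) to 1 (shut), then the shift along the tool's x, y, z in units of 30 mm (1.0 is 30 mm), then the turn about the tool's x in units of 5 degrees (1.0 is 5 degrees). In form: [[hand, [x, y, z], yaw], ...]. A call has exactly 8 rows; each row shifts and turns the commanded pose from where the row before left it, along the tool's axes as they then stand; what a row does not reach is not made up. A row lasts 1/12 s, in which the tool goes at most 41.7 mm and 7.16 degrees, less where a joint would pass 70% of its speed; a pose out of reach is approached as far as the arm can. A call is refused whole if a number of a shift passes 1 or a number of a turn 1, either way. A call with a gripper value outside its range is refused whole. The fingers move at their own pace and stop on an object; FORCE is the grip in N (left out, the last holds). Time passes only in rows, so rows that do not move let the fingers close, or fill a call up. It gives the time, the measured TCP pose, the force and the opening at its end, in the units of the state.
- env.observe(): the state, without advancing time (a new reading comes with each control period).
- optics.get_image(name): name is "side" or "top" or "wrist"; returns the picture (480x640x3 uint8, red, green, blue); there is no depth.
- optics.camera_params(name): a dict with "fx", "fy", "cx", "cy" (pixels), "xyz" and "rotation" of the camera in the world. Camera axes: x right, y down, z forward; pixel columns grow to the right and rows downward; lengths in m; the calibration is good to about 2 mm. The wrist camera is an equidistant fisheye: a pixel r from the principal point sees the ray r / f radians off the axis. A picture is of the moment at which its call begins: read the wrist's pose just before it. camera_params takes no time and is no camera call; for the wrist camera it gives the pose at the moment of the call.
- env.close_job(): hands the job in, once; it reports no verdict.
The state is a dict: "time_s": time; "q": joint angles; "qvel": joint speeds; "joint_efforts": joint torques, N m; "position": TCP position; "tool_rot": TCP orientation; "ft_force": force on the tool from outside, world axes, zero at the start; "wrist_torque": the same for the moment, N m; "grip_width": finger opening in m.
Only numpy, scipy, OpenCV 4.12 (cv2) and the standard library are available. Lean on these libraries where they do the work, as an engineer would, in place of code of your own. Each camera call takes 0.05 s, during which the arm holds its last target.

### The job

Put a spare coil from the yellow tray into each empty pocket of the white foam on the blue shuttle, fully seated, and leave the coils already there in place and the leftover spare in its tray. Then unhitch the shuttle: pull the red latch tab sideways (towards the robot) against its spring and, holding it, lift the yellow tongue off the ball until the coupler is about 6 cm up. Finish while still gripping the tab and holding the tongue raised and still; do not let go or disturb the other things on the bench.

Things in the scene. Friction and masses are not known exactly. Their poses are not given: they have to be found in the camera images.
- coil_1_center (a point): a loose coil, 60 g: ivory ceramic base 34 (its x) x 26 (its y) x 14 high, on it an upright copper winding block 24 (x) x 18 (y) x 26 high, with a thin 5 mm brass pin on top; 40 high without the pin. This point is its centre, 20 above its underside; z is up. Grip the winding across its 18 mm sides (along y), above the base. Stands in one of the shuttle's pockets at the start and stays there.
- coil_2_center (a point): a loose coil, 60 g: ivory ceramic base 34 (its x) x 26 (its y) x 14 high, on it an upright copper winding block 24 (x) x 18 (y) x 26 high, with a thin 5 mm brass pin on top; 40 high without the pin. This point is its centre, 20 above its underside; z is up. Grip the winding across its 18 mm sides (along y), above the base. Stands in one of the shuttle's pockets at the start and stays there.
- coil_3_center (a point): a loose coil, 60 g: ivory ceramic base 34 (its x) x 26 (its y) x 14 high, on it an upright copper winding block 24 (x) x 18 (y) x 26 high, with a thin 5 mm brass pin on top; 40 high without the pin. This point is its centre, 20 above its underside; z is up. Grip the winding across its 18 mm sides (along y), above the base. Stands in one of the shuttle's pockets at the start and stays there.
- coil_4_center (a point): a loose coil, 60 g: ivory ceramic base 34 (its x) x 26 (its y) x 14 high, on it an upright copper winding block 24 (x) x 18 (y) x 26 high, with a thin 5 mm brass pin on top; 40 high without the pin. This point is its centre, 20 above its underside; z is up. Grip the winding across its 18 mm sides (along y), above the base. Stands in one of the shuttle's pockets at the start and stays there.
- coil_5_center (a point): a loose coil, 60 g: ivory ceramic base 34 (its x) x 26 (its y) x 14 high, on it an upright copper winding block 24 (x) x 18 (y) x 26 high, with a thin 5 mm brass pin on top; 40 high without the pin. This point is its centre, 20 above its underside; z is up. Grip the winding across its 18 mm sides (along y), above the base. A spare, standing in the yellow tray at the start, turned at random.
- coil_6_center (a point): a loose coil, 60 g: ivory ceramic base 34 (its x) x 26 (its y) x 14 high, on it an upright copper winding block 24 (x) x 18 (y) x 26 high, with a thin 5 mm brass pin on top; 40 high without the pin. This point is its centre, 20 above its underside; z is up. Grip the winding across its 18 mm sides (along y), above the base. A spare, standing in the yellow tray at the start, turned at random.
- coil_7_center (a point): a loose coil, 60 g: ivory ceramic base 34 (its x) x 26 (its y) x 14 high, on it an upright copper winding block 24 (x) x 18 (y) x 26 high, with a thin 5 mm brass pin on top; 40 high without the pin. This point is its centre, 20 above its underside; z is up. Grip the winding across its 18 mm sides (along y), above the base. A spare, standing in the yellow tray at the start, turned at random.
- pocket_a (a point): centre of the floor of one of six pockets in the white foam on the shuttle (2 rows x 3, 67 mm apart along x and 73.5 along y). Pocket 39 (x) x 31 (y), 12 deep, the foam's top 12 above this point; axes as the shuttle's. A seated coil's centre is 20 above this point, its x axis along this x (either way round). Two of the six pockets are empty; which ones differs each time.
- pocket_b (a point): centre of the floor of one of six pockets in the white foam on the shuttle (2 rows x 3, 67 mm apart along x and 73.5 along y). Pocket 39 (x) x 31 (y), 12 deep, the foam's top 12 above this point; axes as the shuttle's. A seated coil's centre is 20 above this point, its x axis along this x (either way round). Two of the six pockets are empty; which ones differs each time.
- pocket_c (a point): centre of the floor of one of six pockets in the white foam on the shuttle (2 rows x 3, 67 mm apart along x and 73.5 along y). Pocket 39 (x) x 31 (y), 12 deep, the foam's top 12 above this point; axes as the shuttle's. A seated coil's centre is 20 above this point, its x axis along this x (either way round). Two of the six pockets are empty; which ones differs each time.
- pocket_d (a point): centre of the floor of one of six pockets in the white foam on the shuttle (2 rows x 3, 67 mm apart along x and 73.5 along y). Pocket 39 (x) x 31 (y), 12 deep, the foam's top 12 above this point; axes as the shuttle's. A seated coil's centre is 20 above this point, its x axis along this x (either way round). Two of the six pockets are empty; which ones differs each time.
- pocket_e (a point): centre of the floor of one of six pockets in the white foam on the shuttle (2 rows x 3, 67 mm apart along x and 73.5 along y). Pocket 39 (x) x 31 (y), 12 deep, the foam's top 12 above this point; axes as the shuttle's. A seated coil's centre is 20 above this point, its x axis along this x (either way round). Two of the six pockets are empty; which ones differs each time.
- pocket_f (a point): centre of the floor of one of six pockets in the white foam on the shuttle (2 rows x 3, 67 mm apart along x and 73.5 along y). Pocket 39 (x) x 31 (y), 12 deep, the foam's top 12 above this point; axes as the shuttle's. A seated coil's centre is 20 above this point, its x axis along this x (either way round). Two of the six pockets are empty; which ones differs each time.
- spares_tray: yellow open tray, 210 (x) x 120 (y) x 20 high, walls and floor 4 thick, fixed; holds three spare coils at the start, about 64 mm apart along its x. Origin: centre of its underside.
- shuttle: low blue trolley, castors braked (fixed), carrying the white foam. Origin: on the table under the centre of its deck, which is 160 (x) x 250 (y), top 40 high. Its yellow tongue runs out along its -y to the ball mount, 300 mm from the origin.
- tongue (a joint): the yellow tongue's hinge, rad: 0 lying level with its coupler on the ball, grows as the coupler end rises, stop at 0.6; it falls back by its weight (about 3 N at the coupler). The axis is along the shuttle's x, at y = -125 mm and 34 mm above the table; the red tab is 175 mm further out along -y.
- latch (a joint): the latch slide on the coupler, m: 0 home (its toe hooked under the ball mount: the tongue cannot rise), up to 0.016 when pulled sideways along the shuttle's -x. Free of the mount above 0.008. A spring draws it home: 4 N at 0, 10 N at 0.016. It rides up with the tongue.
- latch_tab: red upright grip tab of the latch, on top of the yellow coupler: 14 (x) x 24 (y) x 40 high. Origin: centre of its underside, which stands 63 above the table on a steel plate at the start. Its axes are the shuttle's and tip with the tongue. Pinch it along its x; a pinch on it both draws the latch and carries the tongue.
- tub: bystander: white screw-top tub, 76 across, 85 high.
- flux_bottle: bystander: small amber bottle, 40 across, 85 high.
- syringe: bystander: black and blue dispensing syringe upright in a 55 mm square foot, 113 high.
- screwdriver: bystander: orange screwdriver lying down, 160 long.
- tweezers: bystander: steel tweezers lying down, 125 long.
There are look-alikes about, which are no part of the job. What is shaped like the part that bears coil_2_center but purple is not meant.

How it is judged (in metres and radians):
On the way, in this order (a step that is already met when the one before it is completed fails the run):
1. both empty pockets hold a seated spare while the tongue is still down and latched (((horizontal distance between coil_5_center and pocket_e below 0.006 m and z of coil_5_center in the frame of pocket_e between 0.015 and 0.025 m and angle between coil_5_center's own z axis and vertical below 0.12 rad) or (horizontal distance between coil_6_center and pocket_e below 0.006 m and z of coil_6_center in the frame of pocket_e between 0.015 and 0.025 m and angle between coil_6_center's own z axis and vertical below 0.12 rad) or (horizontal distance between coil_7_center and pocket_e below 0.006 m and z of coil_7_center in the frame of pocket_e between 0.015 and 0.025 m and angle between coil_7_center's own z axis and vertical below 0.12 rad)) and ((horizontal distance between coil_5_center and pocket_f below 0.006 m and z of coil_5_center in the frame of pocket_f between 0.015 and 0.025 m and angle between coil_5_center's own z axis and vertical below 0.12 rad) or (horizontal distance between coil_6_center and pocket_f below 0.006 m and z of coil_6_center in the frame of pocket_f between 0.015 and 0.025 m and angle between coil_6_center's own z axis and vertical below 0.12 rad) or (horizontal distance between coil_7_center and pocket_f below 0.006 m and z of coil_7_center in the frame of pocket_f between 0.015 and 0.025 m and angle between coil_7_center's own z axis and vertical below 0.12 rad)) and horizontal distance between coil_1_center and pocket_a below 0.006 m and z of coil_1_center in the frame of pocket_a between 0.015 and 0.025 m and angle between each of coil_1_center, coil_2_center, coil_3_center, coil_4_center's own z axis and vertical below 0.12 rad and horizontal distance between coil_2_center and pocket_b below 0.006 m and z of coil_2_center in the frame of pocket_b between 0.015 and 0.025 m and horizontal distance between coil_3_center and pocket_c below 0.006 m and z of coil_3_center in the frame of pocket_c between 0.015 and 0.025 m and horizontal distance between coil_4_center and pocket_d below 0.006 m and z of coil_4_center in the frame of pocket_d between 0.015 and 0.025 m and value of joint tongue below 0.05 rad and value of joint latch below 0.005 m), for 0.2 s.
2. the latch is pulled clear of the mount while the tongue is still down (value of joint latch above 0.007 m and value of joint tongue below 0.08 rad), for 0.05 s.
At the end, for the whole second after the job is handed in: All six pockets hold one upright coil fully seated (centre within 6 mm of the pocket's, resting on its floor), the third spare is in the yellow tray, and the tongue is held still at more than 0.25 rad (about 43 mm at the coupler) by the fingers on the red tab (more than 1 N) (((horizontal distance between coil_5_center and pocket_e below 0.006 m and z of coil_5_center in the frame of pocket_e between 0.015 and 0.025 m and angle between coil_5_center's own z axis and vertical below 0.12 rad) or (horizontal distance between coil_6_center and pocket_e below 0.006 m and z of coil_6_center in the frame of pocket_e between 0.015 and 0.025 m and angle between coil_6_center's own z axis and vertical below 0.12 rad) or (horizontal distance between coil_7_center and pocket_e below 0.006 m and z of coil_7_center in the frame of pocket_e between 0.015 and 0.025 m and angle between coil_7_center's own z axis and vertical below 0.12 rad)) and ((horizontal distance between coil_5_center and pocket_f below 0.006 m and z of coil_5_center in the frame of pocket_f between 0.015 and 0.025 m and angle between coil_5_center's own z axis and vertical below 0.12 rad) or (horizontal distance between coil_6_center and pocket_f below 0.006 m and z of coil_6_center in the frame of pocket_f between 0.015 and 0.025 m and angle between coil_6_center's own z axis and vertical below 0.12 rad) or (horizontal distance between coil_7_center and pocket_f below 0.006 m and z of coil_7_center in the frame of pocket_f between 0.015 and 0.025 m and angle between coil_7_center's own z axis and vertical below 0.12 rad)) and horizontal distance between coil_1_center and pocket_a below 0.006 m and z of coil_1_center in the frame of pocket_a between 0.015 and 0.025 m and angle between each of coil_1_center, coil_2_center, coil_3_center, coil_4_center's own z axis and vertical below 0.12 rad and horizontal distance between coil_2_center and pocket_b below 0.006 m and z of coil_2_center in the frame of pocket_b between 0.015 and 0.025 m and horizontal distance between coil_3_center and pocket_c below 0.006 m and z of coil_3_center in the frame of pocket_c between 0.015 and 0.025 m and horizontal distance between coil_4_center and pocket_d below 0.006 m and z of coil_4_center in the frame of pocket_d between 0.015 and 0.025 m and ((x of coil_5_center in the frame of spares_tray between -0.105 and 0.105 m and y of coil_5_center in the frame of spares_tray between -0.06 and 0.06 m and z of coil_5_center in the frame of spares_tray below 0.035 m) or (x of coil_6_center in the frame of spares_tray between -0.105 and 0.105 m and y of coil_6_center in the frame of spares_tray between -0.06 and 0.06 m and z of coil_6_center in the frame of spares_tray below 0.035 m) or (x of coil_7_center in the frame of spares_tray between -0.105 and 0.105 m and y of coil_7_center in the frame of spares_tray between -0.06 and 0.06 m and z of coil_7_center in the frame of spares_tray below 0.035 m)) and value of joint tongue above 0.25 rad and velocity of joint tongue between -0.15 and 0.15 rad/s and contact force between the fingers and latch_tab above 1 N); the arm keeps its last pose, push and grip.
It fails at once if a coil that was already in its pocket is pulled out or shoved more than 10 mm (distance of any of coil_1_center, coil_2_center, coil_3_center, coil_4_center from where it was at the start of the episode above 0.01 m).
It fails at once if the tongue is lifted before the pockets are full (value of joint tongue above 0.15 rad and not (((horizontal distance between coil_5_center and pocket_e below 0.006 m and z of coil_5_center in the frame of pocket_e between 0.015 and 0.025 m and angle between coil_5_center's own z axis and vertical below 0.12 rad) or (horizontal distance between coil_6_center and pocket_e below 0.006 m and z of coil_6_center in the frame of pocket_e between 0.015 and 0.025 m and angle between coil_6_center's own z axis and vertical below 0.12 rad) or (horizontal distance between coil_7_center and pocket_e below 0.006 m and z of coil_7_center in the frame of pocket_e between 0.015 and 0.025 m and angle between coil_7_center's own z axis and vertical below 0.12 rad)) and ((horizontal distance between coil_5_center and pocket_f below 0.006 m and z of coil_5_center in the frame of pocket_f between 0.015 and 0.025 m and angle between coil_5_center's own z axis and vertical below 0.12 rad) or (horizontal distance between coil_6_center and pocket_f below 0.006 m and z of coil_6_center in the frame of pocket_f between 0.015 and 0.025 m and angle between coil_6_center's own z axis and vertical below 0.12 rad) or (horizontal distance between coil_7_center and pocket_f below 0.006 m and z of coil_7_center in the frame of pocket_f between 0.015 and 0.025 m and angle between coil_7_center's own z axis and vertical below 0.12 rad)))).
It fails at once if another thing on the bench is moved more than 30 mm (distance of any of tub, flux_bottle, syringe, screwdriver, tweezers from where it was at the start of the episode above 0.03 m).
It also fails if it takes over 69 s, if anything falls off the work surface, if the arm or the gripper's body presses on something with over 40 N, if the wrist force passes 120 N, or if a joint passes its speed limit or range.

## Working session

There is one attempt and no reset: what is moved stays moved. The work goes in short steps, Python scripts to look and compute and a shell command to move; the robot and the scene stay as the last step left them, time stands still between calls to the robot, and variables do not carry over. Pictures are saved under pics/ and viewed, and the job is handed in when it is done.

```bash
ls; mkdir -p pics; python3 - <<'E'
from rig import env, optics
import cv2
s=env.observe(); print(s)
for n in("side","top","wrist"):
    p=optics.camera_params(n); print(n,p)
    cv2.imwrite(f"pics/{n}0.png",optics.get_image(n)[:,:,::-1])
E
```

```text
pics
{'time_s': 0.0, 'q': array([-8.15495920e+01,  2.18409535e+01,  7.43847215e+01, -2.11935895e-04,
        8.38609525e+01, -1.23366817e+01]), 'qvel': array([-0.06393954, -0.07845642,  0.12667727,  0.01258927,  0.0123244 ,
       -0.02600009]), 'joint_efforts': array([-3.22826534e-03, -4.48467386e+01, -2.31277817e+01, -3.34246970e-04,
        4.76156754e-03,  6.66720865e-06]), 'position': array([ 0.19517505, -0.51415255,  0.40411213]), 'tool_rot': array([[-2.25821433e-04,  9.34905563e-01,  3.54896517e-01],
       [ 1.49497827e-03,  3.54896445e-01, -9.34904422e-01],
       [-9.99998857e-01,  3.19441126e-04, -1.47780673e-03]]), 'ft_force': array([0.11909008, 0.36433884, 0.00593502]), 'wrist_torque': array([ 0.01364507, -0.02774357,  0.0210871 ]), 'grip_width': 0.08568079148109278}
side {'fx': 596.1966806004241, 'fy': 596.1966806004241, 'cx': 319.95892233643974, 'cy': 237.9035996075328, 'xyz': array([0.1710565 , 0.80432295, 0.80947356]), 'rotation': array([[-0.90667369, -0.263216  ,  0.3296364 ],
       [-0.42175609,  0.55075473, -0.72027149],
       [ 0.00803818, -0.79207737, -0.61036778]])}
top {'fx': 531.3922782700903, 'fy': 531.3922782700903, 'cx': 321.28947683544885, 'cy': 237.40602411373038, 'xyz': array([ 0.4393987 , -0.03844564,  1.18830713]), 'rotation': array([[-0.0234552 , -0.99144506,  0.12839996],
       [-0.99960474,  0.02524929,  0.01236259],
       [-0.01549884, -0.12805925, -0.99164541]])}
wrist {'fx': 371.64829954431775, 'fy': 371.64829954431775, 'cx': 319.27034039861593, 'cy': 247.6032139578981, 'xyz': array([ 0.26491762, -0.48735504,  0.37353723]), 'rotation': array([[ 3.54878573e-01, -8.94005690e-01, -2.73523352e-01],
       [-9.34911991e-01, -3.39624954e-01, -1.02929391e-01],
       [-8.75895044e-04,  2.92247697e-01, -9.56342259e-01]])}
```

View pics/top0.png

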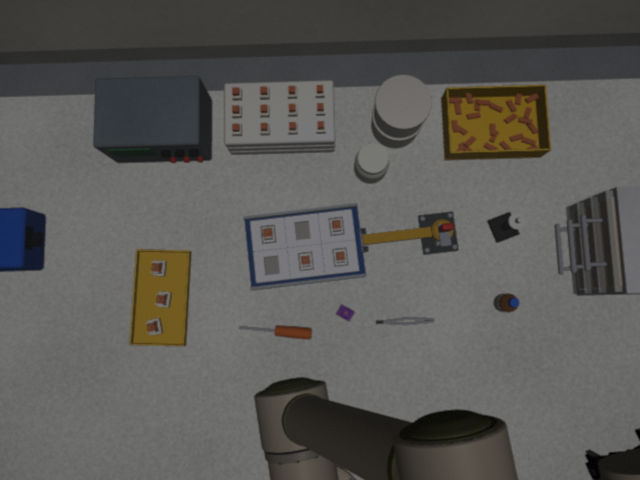

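View pics/side0.png

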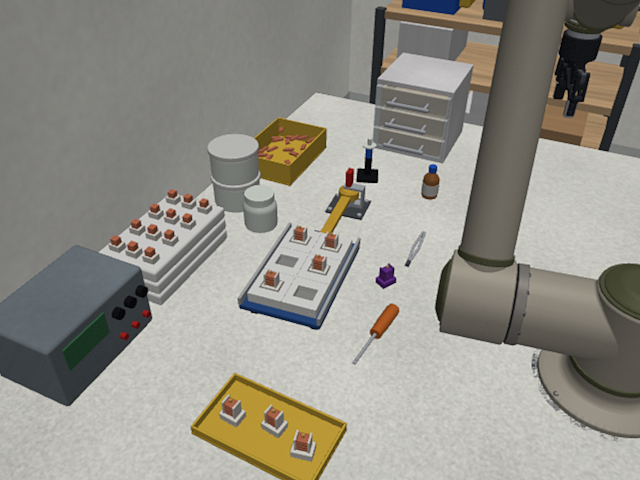

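View pics/wrist0.png

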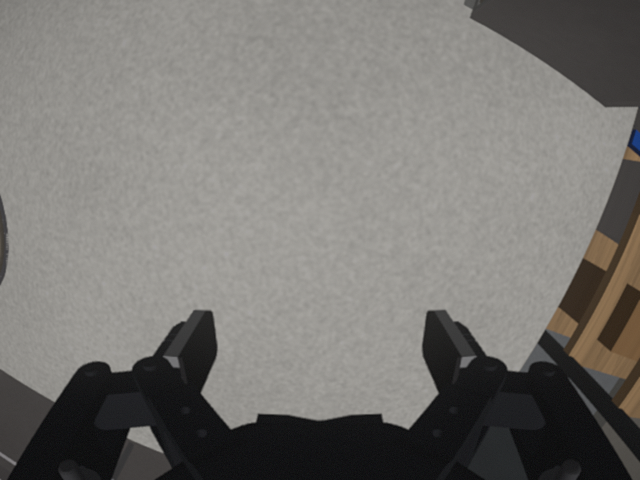

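Candidates in the top view: three spares in the yellow tray at (158,268), (163,299) and (153,326). The purple thing at (345,312), the stack of coils at (280,110) and the copper bits in the box at (495,120) are look-alikes. The empty pockets look to be (302,230) and (271,265). I'll enlarge crops to confirm.

```bash
python3 - <<'E'
import cv2
im=cv2.imread("pics/top0.png")
def crop(x0,y0,w,h,k,name):
    cv2.imwrite(name,cv2.resize(im[y0:y0+h,x0:x0+w],None,fx=k,fy=k,interpolation=cv2.INTER_CUBIC))
crop(240,200,130,95,6,"pics/c_sh.png")
crop(125,245,75,105,5,"pics/c_tray.png")
crop(355,205,110,60,7,"pics/c_ton.png")
E
```

```text
(no output)
```

View pics/c_sh.png

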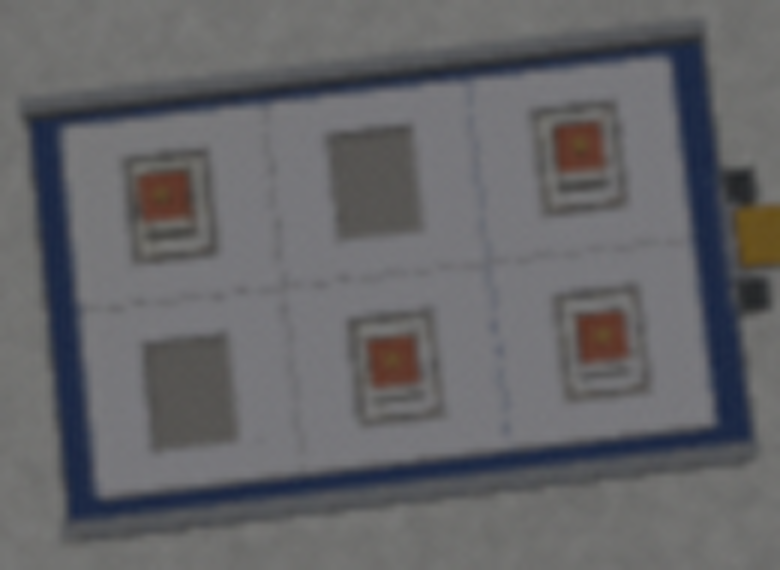

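View pics/c_tray.png

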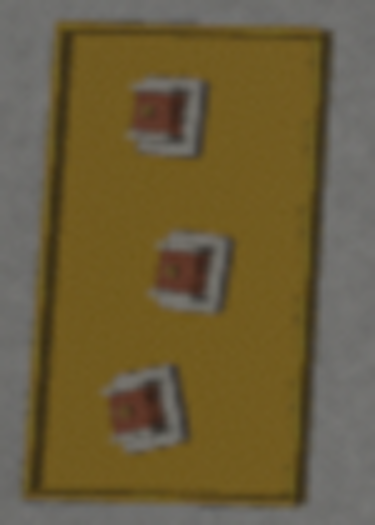

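View pics/c_ton.png

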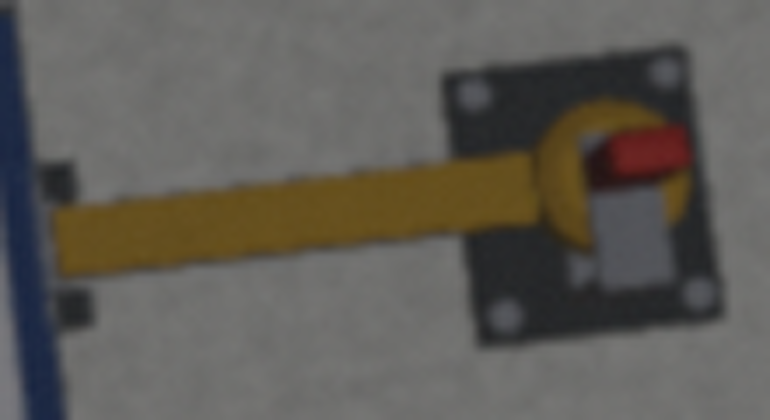

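The crops confirm it: the pockets at crop (375,182) and (190,391) are empty and the other four hold coils. The tray holds three real ivory/copper spares. The red tab is at crop (650,150). I'll crop the side view to triangulate.

```bash
python3 - <<'E'
import cv2
im=cv2.imread("pics/side0.png")
def crop(x0,y0,w,h,k,name):
    c=cv2.resize(im[y0:y0+h,x0:x0+w],None,fx=k,fy=k,interpolation=cv2.INTER_CUBIC)
    cv2.imwrite(name,cv2.convertScaleAbs(c,alpha=1.2))
crop(235,210,130,120,5,"pics/s_sh.png")
crop(190,370,160,110,5,"pics/s_tray.png")
crop(310,135,80,105,5,"pics/s_ton.png")
E
```

```text
(no output)
```

View pics/s_sh.png

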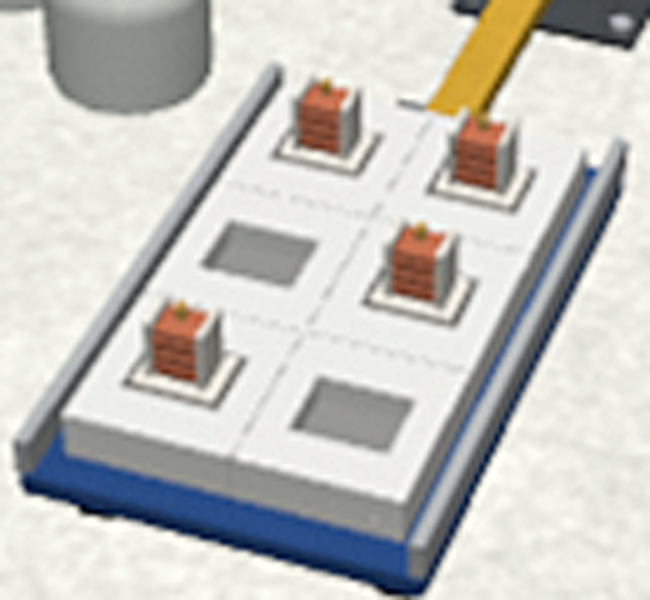

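View pics/s_tray.png

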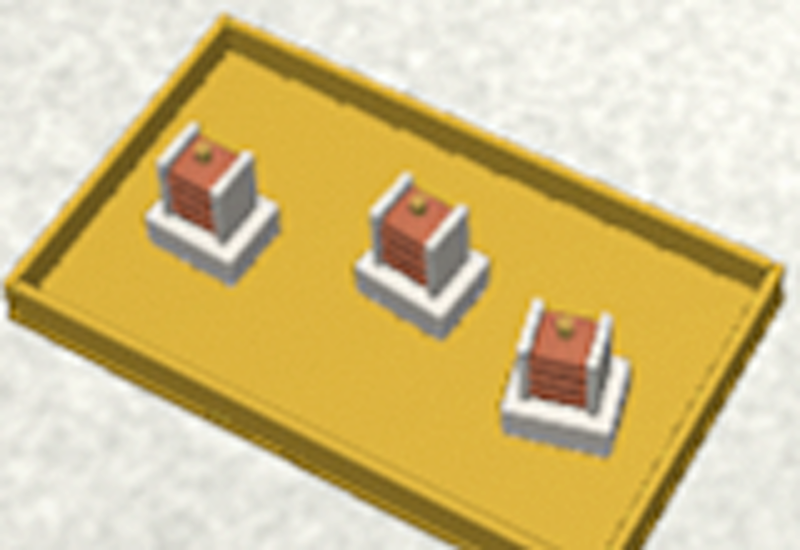

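View pics/s_ton.png

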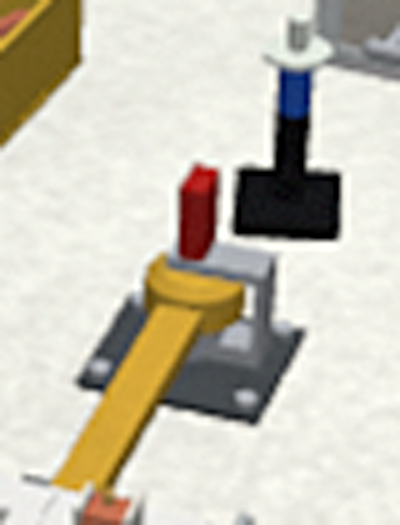

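```bash
cat > h.py <<'E'
import numpy as np
from scipy.optimize import least_squares
P={ 'side':dict(f=596.1966806004241,cx=319.95892233643974,cy=237.9035996075328,xyz=np.array([0.1710565 , 0.80432295, 0.80947356]),R=np.array([[-0.90667369, -0.263216  ,  0.3296364 ],[-0.42175609,  0.55075473, -0.72027149],[ 0.00803818, -0.79207737, -0.61036778]])),
 'top':dict(f=531.3922782700903,cx=321.28947683544885,cy=237.40602411373038,xyz=np.array([0.4393987 , -0.03844564,  1.18830713]),R=np.array([[-0.0234552 , -0.99144506,  0.12839996],[-0.99960474,  0.02524929,  0.01236259],[-0.01549884, -0.12805925, -0.99164541]]))}
def proj(n,p):
    c=P[n]; q=(np.atleast_2d(p)-c['xyz'])@c['R']
    return np.c_[c['cx']+c['f']*q[:,0]/q[:,2],c['cy']+c['f']*q[:,1]/q[:,2]]
def onz(n,px,z):
    c=P[n]; px=np.atleast_2d(px); d=np.c_[(px[:,0]-c['cx'])/c['f'],(px[:,1]-c['cy'])/c['f'],np.ones(len(px))]@c['R'].T
    return c['xyz']+d*((z-c['xyz'][2])/d[:,2])[:,None]
def tri(pt,ps):
    return least_squares(lambda p:np.r_[proj('top',p)[0]-pt,proj('side',p)[0]-ps],[.4,0,.05])
def wray(cp,px):
    px=np.atleast_2d(px); d=(px-[cp['cx'],cp['cy']])/cp['fx']; r=np.linalg.norm(d,axis=1)
    v=np.c_[d*np.sinc(r/np.pi)[:,None],np.cos(r)]
    return v@np.array(cp['rotation']).T
def wonz(cp,px,z):
    d=wray(cp,px); return cp['xyz']+d*((z-cp['xyz'][2])/d[:,2])[:,None]
E
cat > a.py <<'E'
from h import *
T=lambda l:np.array(l)/6+[240,200]
S=lambda l:np.array(l)/5+[235,210]
ctr=T([(171,206),(375,182),(579,157),(190,391),(396,366),(603,343)])
loc=np.array([(i,j) for i in(.0335,-.0335) for j in(.0735,0,-.0735)])
c4=np.array([(.0195,.0155),(.0195,-.0155),(-.0195,-.0155),(-.0195,.0155)])
s1=S([(202,258),(232,222),(317,246),(292,287)]); s2=S([(292,425),(318,377),(413,404),(393,450)])
t1=T([(327,135),(412,125),(422,232),(338,240)]);t2=T([(142,342),(228,333),(238,440),(152,450)])
def W(p,l): 
    c,s=np.cos(p[2]),np.sin(p[2]); l=np.atleast_2d(l)
    return np.c_[p[0]+c*l[:,0]-s*l[:,1],p[1]+s*l[:,0]+c*l[:,1],np.full(len(l),p[3])]
def res(p,w):
    r=[]
    if 't' in w: r+=[proj('top',W(p,loc))-ctr,proj('top',W(p,c4+loc[1]))-t1,proj('top',W(p,c4+loc[3]))-t2]
    if 's' in w: r+=[proj('side',W(p,c4+loc[1]))-s1,proj('side',W(p,c4+loc[3]))-s2]
    return np.concatenate(r).ravel()
for w in('t','s','ts'):
    r=least_squares(res,[.45,0,0,.06],args=(w,)); print(w,r.x,np.degrees(r.x[2]),'rms',np.sqrt(np.mean(r.fun**2)))
p=r.x
print('pockets',W(p,loc[[1,3]]))
for z,l in((.103,(0,-.3)),(.04,(0,0))):
    q=p.copy();q[3]=z; print(z,W(q,np.array(l)))
TT=lambda l:np.array(l)/5+[125,245]
SS=lambda l:np.array(l)/5+[190,370]
for n,a,b,c in(('A',(122,411),(565,322),[(502,405),(612,428),(630,362)]),('B',(172,271),(417,202),[(356,265),(440,312),(490,260)]),('C',(148,112),(203,150),[(147,215),(232,262),(279,210)])):
    r=tri(TT(a),SS(b)); print(n,'pin',r.x,r.cost)
    q=onz('side',SS(c),.018); e=q[1]-q[0]; e2=q[2]-q[1]
    print('  base ctr',(q[0]+q[2])/2,np.linalg.norm(e),np.linalg.norm(e2),'x-axis deg',np.degrees(np.arctan2(-e[1],-e[0])),'y',np.degrees(np.arctan2(-e2[1],-e2[0])))
# tab top
print('tab', tri(np.array([355+648/7,205+150/7]),np.array([310+200/5,135+175/5])).x)
E
python3 a.py
```

```text
t [0.56871257 0.01263194 0.09130441 0.05817297] 5.2313571652089195 rms 0.1533023532366639
s [ 0.57591277 -0.00095545  0.09319692  0.04834791] 5.339790305959333 rms 0.7423952732786067
ts [0.56850669 0.01244894 0.09029411 0.06171108] 5.173471199848463 rms 0.501869112296703
pockets [[0.60187022 0.01546969 0.06171108]
 [0.52851556 0.08262878 0.06171108]]
0.103 [[ 0.59555813 -0.28632893  0.103     ]]
0.04 [[0.56850669 0.01244894 0.04      ]]
A pin [0.40460759 0.34553567 0.05048979] 0.12348321286073657
  base ctr [0.40532449 0.34472577 0.018     ] 0.03357862813976334 0.022710948960295452 x-axis deg 12.16712578188814 y 101.72142567537756
B pin [0.46391962 0.32600896 0.04868186] 0.4165326117263248
  base ctr [0.46417526 0.32580332 0.018     ] 0.031649036293478046 0.023614400081492525 x-axis deg -6.711680452257048 y 77.14084050877348
C pin [0.53249899 0.33751984 0.04891263] 0.5033392881836009
  base ctr [0.53266998 0.33779829 0.018     ] 0.03333725740437209 0.023021118282542274 x-axis deg -5.940076038830032 y 81.56498356992424
tab [ 0.59583765 -0.2845151   0.10584063]
```

```bash
cat > plan.py <<'E'
# usage: plan.py x y z jawdeg nrows  -> tool-axis shifts (units) to type; even split, yaw spread evenly
import sys,numpy as np
from scipy.spatial.transform import Rotation as Ro
from rig import env
s=env.observe(); R=np.array(s['tool_rot']); p=np.array(s['position'])
ang=np.degrees(np.arctan2(R[1,2],R[0,2]))
print('now',p.round(4),'jaw',ang.round(2),'F',np.round(s['ft_force'],1),'w',round(s['grip_width'],4),'t',round(s['time_s'],2),'q1,6',s['q'][[0,5]].round(0))
if len(sys.argv)>4:
    t=np.array([float(a) for a in sys.argv[1:4]]); j=float(sys.argv[4]); n=int(sys.argv[5])
    d=t-p; dy=-((j-ang+180)%360-180)/n
    print('d',d.round(4),'yaw units/row',round(dy/5,3))
    for i in range(n):
        Ri=R@Ro.from_euler('x',dy*i,degrees=True).as_matrix()
        print((Ri.T@d/n/.03).round(3))
E
python3 -c "from rig import env;print(env.tips_ahead)"
python3 plan.py .46 .335 .40 -94 24
```

```text
0.1734
now [ 0.1952 -0.5142  0.4043] jaw -69.21 F [ 0.2  0.  -0.4] w 0.0855 t 0.15 q1,6 [-82. -12.]
d [ 0.2648  0.8492 -0.0043] yaw units/row 0.207
[ 0.007  0.762 -0.972]
[ 0.007  0.745 -0.986]
[ 0.007  0.727 -0.999]
[ 0.007  0.709 -1.012]
[ 0.007  0.69  -1.024]
[ 0.007  0.672 -1.037]
[ 0.007  0.653 -1.049]
[ 0.007  0.634 -1.06 ]
[ 0.007  0.615 -1.072]
[ 0.007  0.595 -1.082]
[ 0.007  0.576 -1.093]
[ 0.007  0.556 -1.103]
[ 0.007  0.536 -1.113]
[ 0.007  0.516 -1.123]
[ 0.007  0.496 -1.132]
[ 0.007  0.475 -1.14 ]
[ 0.007  0.454 -1.149]
[ 0.007  0.434 -1.157]
[ 0.007  0.413 -1.164]
[ 0.007  0.392 -1.172]
[ 0.007  0.371 -1.179]
[ 0.007  0.349 -1.185]
[ 0.007  0.328 -1.191]
[ 0.007  0.306 -1.197]
```

```bash
python3 -m inch '[[-1,[0,0.85,-0.85],0.6],[-1,[0,0.8,-0.9],0.6],[-1,[0,0.75,-0.95],0.6],[-1,[0,0.7,-1],0.6],[-1,[0,0.65,-1],0.6],[-1,[0,0.6,-1],0.6],[-1,[0,0.5,-1],0.6],[-1,[0,0.4,-1],0.6]]' 30; python3 plan.py .46 .335 .40 -94 18|head -4
```

```text
time_s: 0.82
position: [0.309, -0.2546, 0.4047]
tool_rot: [[0.0, 0.998, -0.059], [0.0, -0.059, -0.998], [-1.0, 0.0, -0.0]]
ft_force: [0.0, -0.8, -0.3]
grip_width: 0.0854
now [ 0.309  -0.2546  0.4047] jaw -93.36 F [ 0.  -0.8 -0.3] w 0.0854 t 0.82 q1,6 [-57.  37.]
d [ 0.151   0.5896 -0.0047] yaw units/row 0.007
[ 0.009  0.215 -1.106]
[ 0.009  0.214 -1.107]
```

```bash
python3 -m inch '[[-1,[0,0.3,-1],0],[-1,[0,0.3,-1],0],[-1,[0,0.3,-1],0],[-1,[0,0.3,-1],0],[-1,[0,0.3,-1],0],[-1,[0,0.3,-1],0],[-1,[0,0.3,-1],0],[-1,[0,0.3,-1],0]]';python3 -m inch '[[-0.5,[0.5,0.2,-1],0],[-0.5,[0.5,0.2,-1],0],[-0.5,[0.5,0.2,-1],0],[-0.5,[0.5,0.2,-1],0],[-0.5,[0.5,0.2,-1],0],[-0.5,[0.5,0.2,-1],0],[-0.5,[0,0.2,-1],0],[-0.5,[0,0.2,-1],0]]'; python3 plan.py .46 .335 .32 -94 8|head -4
```

```text
time_s: 1.48
position: [0.3941, -0.0191, 0.4047]
tool_rot: [[0.0, 0.998, -0.056], [-0.0, -0.056, -0.998], [-1.0, 0.0, 0.0]]
ft_force: [0.8, 0.4, -0.7]
grip_width: 0.0854
time_s: 2.15
position: [0.4554, 0.2178, 0.3136]
tool_rot: [[-0.002, 0.998, -0.056], [-0.001, -0.056, -0.998], [-1.0, -0.002, 0.001]]
ft_force: [1.3, -0.6, 1.0]
grip_width: 0.0636
now [0.4554 0.2178 0.3136] jaw -93.2 F [ 1.3 -0.6  1. ] w 0.0636 t 2.15 q1,6 [ 12. 105.]
d [0.0046 0.1172 0.0064] yaw units/row 0.02
[-0.027 -0.008 -0.489]
[-0.027 -0.009 -0.489]
```

```bash
python3 -m inch '[[-0.5,[0,0,-0.8],0],[-0.5,[0,0,-0.8],0],[-0.5,[0,0,-0.8],0],[-0.5,[0,0,-0.8],0],[-0.5,[0,0,-0.6],0],[-0.5,[0,0,0],0],[-0.5,[0,0,0],0],[-0.5,[0,0,0],0]]'; cat > snap.py <<'E'
import sys,cv2,json
from rig import env,optics
n,cam=sys.argv[1:3]
p=optics.camera_params('wrist')
im=optics.get_image(cam)[:,:,::-1]; cv2.imwrite(f'pics/{n}.png',im)
json.dump({k:(v.tolist() if hasattr(v,'tolist') else v) for k,v in p.items()},open(f'pics/{n}.json','w'))
if len(sys.argv)>3:
    x,y,w,h,k=map(float,sys.argv[3:]);x,y,w,h=map(int,(x,y,w,h))
    cv2.imwrite(f'pics/{n}_c.png',cv2.resize(im[y:y+h,x:x+w],None,fx=k,fy=k,interpolation=cv2.INTER_CUBIC))
E
python3 snap.py w1 wrist; python3 plan.py
```

```text
time_s: 2.82
position: [0.4617, 0.3294, 0.3145]
tool_rot: [[-0.001, 0.998, -0.056], [-0.001, -0.056, -0.998], [-1.0, -0.001, 0.001]]
ft_force: [-0.3, 0.2, -0.4]
grip_width: 0.064
now [0.4618 0.3292 0.3146] jaw -93.25 F [-0.2 -0.6  0.2] w 0.0638 t 2.87 q1,6 [ 24. 117.]
```

View pics/w1.png

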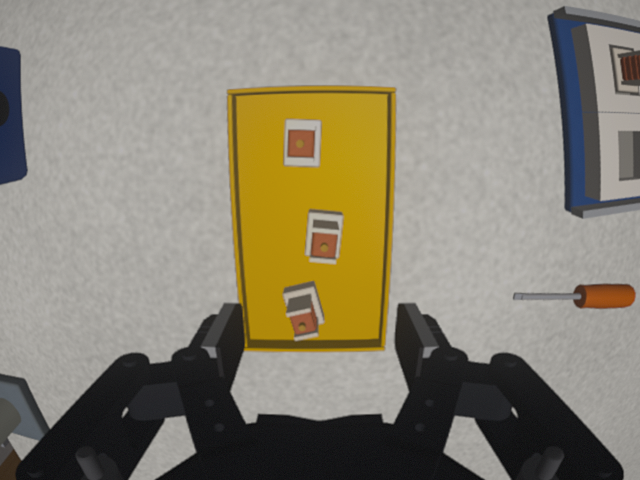

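```bash
python3 - <<'E'
import cv2
im=cv2.imread("pics/w1.png")
cv2.imwrite("pics/w1_c.png",cv2.resize(im[105:350,265:365],None,fx=6,fy=6,interpolation=cv2.INTER_CUBIC)[:1470].copy()[:, :])
a=cv2.resize(im[110:180,270:340],None,fx=7,fy=7,interpolation=cv2.INTER_CUBIC)
b=cv2.resize(im[200:270,290:360],None,fx=7,fy=7,interpolation=cv2.INTER_CUBIC)
cv2.imwrite("pics/w1_CB.png",cv2.resize(cv2.hconcat([a,b]),(800,400)))
cv2.imwrite("pics/w1_A.png",cv2.resize(im[275:345,270:340],None,fx=7,fy=7,interpolation=cv2.INTER_CUBIC))
E
```

```text
(no output)
```

View pics/w1_CB.png

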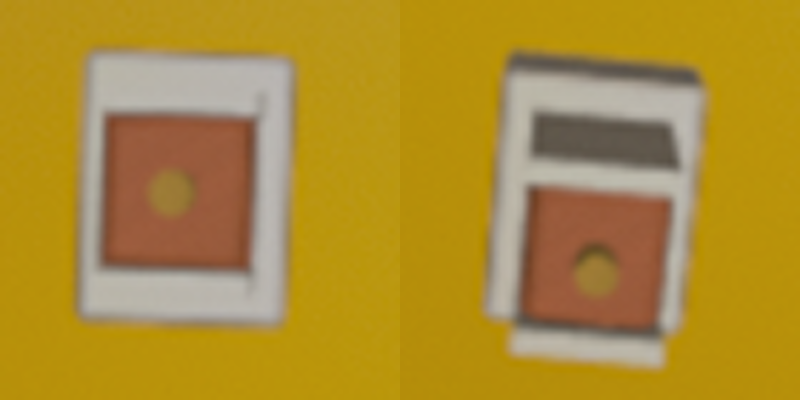

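View pics/w1_A.png

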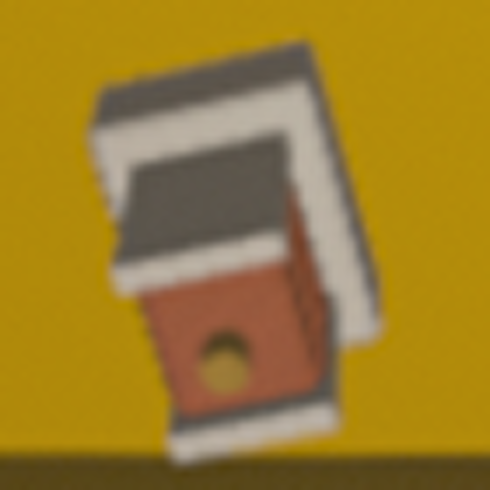

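```bash
python3 - <<'E'
from h import *
import json
cp=json.load(open('pics/w1.json'))
for n,o,k,base,pin in(('C',(270,110),5.714,[(88,53),(293,60),(285,325),(78,322)],(170,192)),('B',(290,200),5.714,[(110,75),(305,90),(283,330),(88,318)],(196,270)),('A',(270,275),7,[(92,128),(310,80),(380,335)],(222,370))):
    q=wonz(cp,np.array(base)/k+o,.018); c=(q[0]+q[2])/2
    e=q[1]-q[2]; f=q[0]-q[1]
    print(n,c.round(4),np.linalg.norm(e),np.linalg.norm(f),'xax',np.degrees(np.arctan2(e[1],e[0])),'y',np.degrees(np.arctan2(f[1],f[0])),'pin',wonz(cp,np.array(pin)/k+o,.049)[0])
E
```

```text
C [0.5327 0.3372 0.018 ] 0.033234818549811265 0.02526549955471395 xax -4.906465122597945 y 84.22452356652693 pin [0.53284183 0.33766542 0.049     ]
B [0.4638 0.3253 0.018 ] 0.03247378217790147 0.02502097717954581 xax -7.350497546796164 y 82.33539552587075 pin [0.46442672 0.3259866  0.049     ]
A [0.4051 0.3448 0.018 ] 0.03316579410490744 0.025165100093570873 xax 10.603134284457607 y 100.45061516184155 pin [0.40473812 0.34533788 0.049     ]
```

```bash
python3 -m inch '[[-0.4,[0,0.8,-0.1],0.4],[-0.4,[0,0.8,-0.1],0],[-0.4,[0.4,0.7,0],0],[-0.4,[0.6,0,0],0],[-0.4,[0.6,0,0],0],[-0.4,[0.5,0,0],0],[-0.4,[0,0,0],0],[-0.4,[0,0,0],0]]';  python3 plan.py .5327 .3373 .196 -95.3 4
```

```text
time_s: 3.53
position: [0.5312, 0.3297, 0.2517]
tool_rot: [[-0.001, 0.996, -0.092], [-0.0, -0.092, -0.996], [-1.0, -0.001, 0.001]]
ft_force: [1.2, 0.5, 0.6]
grip_width: 0.0598
now [0.5312 0.3297 0.2517] jaw -95.27 F [1.2 0.5 0.6] w 0.0598 t 3.53 q1,6 [ 21. 116.]
d [ 0.0015  0.0076 -0.0557] yaw units/row 0.001
[ 0.464  0.007 -0.064]
[ 0.464  0.007 -0.064]
[ 0.464  0.007 -0.064]
[ 0.464  0.007 -0.064]
```

```bash
python3 -m inch '[[-0.2,[0.3,0.03,-0.24],0],[-0.2,[0.5,0,0],0],[-0.2,[0.5,0,0],0],[-0.2,[0.4,0,0],0],[-0.2,[0.15,0,0],0],[-0.2,[0,0,0],0],[-0.2,[0,0,0],0],[-0.2,[0,0,0],0]]';  python3 plan.py .5327 .3373 .196 -95.3 1; python3 snap.py w2 wrist 240 240 160 130 5
```

```text
time_s: 4.2
position: [0.5328, 0.3377, 0.1972]
tool_rot: [[0.002, 0.996, -0.091], [0.001, -0.091, -0.996], [-1.0, 0.002, -0.001]]
ft_force: [-0.2, -0.3, 0.9]
grip_width: 0.0513
now [0.5328 0.3377 0.1972] jaw -95.22 F [-0.2 -0.3  0.9] w 0.0513 t 4.2 q1,6 [ 22. 117.]
d [-0.0001 -0.0004 -0.0012] yaw units/row 0.017
[ 0.04  -0.003  0.015]
```

View pics/w2.png

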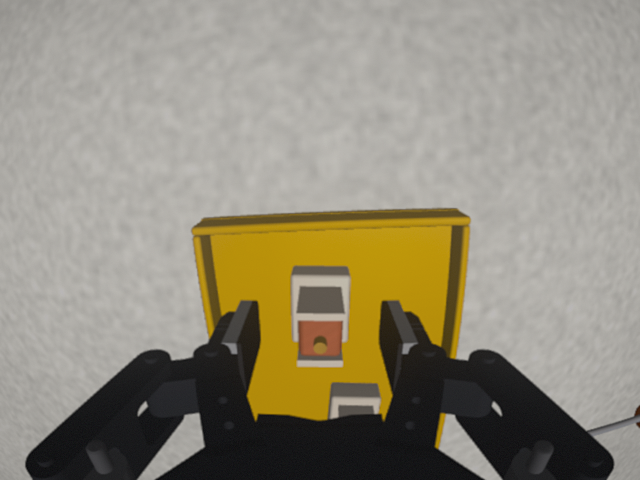

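The coil sits centred between the pads at (320,335), so I'll close.

```bash
python3 -m inch '[[1,[0,0,0],0],[1,[0,0,0],0],[1,[0,0,0],0],[1,[0,0,0],0],[1,[0,0,0],0],[1,[0,0,0],0],[1,[0,0,0],0],[1,[0,0,0],0]]' 35;  python3 plan.py
```

```text
time_s: 4.92
position: [0.5327, 0.3377, 0.1967]
tool_rot: [[0.001, 0.996, -0.091], [0.0, -0.091, -0.996], [-1.0, 0.001, -0.0]]
ft_force: [-1.1, -1.0, 5.6]
grip_width: 0.0173
now [0.5327 0.3377 0.1967] jaw -95.21 F [-1.1 -1.   5.6] w 0.0173 t 4.92 q1,6 [ 22. 117.]
```

```bash
python3 -m inch '[[1,[-0.3,0,0],0],[1,[-0.6,0,0],0],[1,[-0.9,0,0],0],[1,[-0.9,0,0],0],[1,[-0.8,0,0],0],[1,[-0.5,0,0.5],-0.5],[1,[0,0,0.8],-0.6],[1,[0,0,1],-0.5]]';  python3 plan.py .5285 .0826 .31 -84.8 8; python3 snap.py w3 wrist
```

```text
time_s: 5.58
position: [0.5296, 0.2689, 0.3175]
tool_rot: [[0.002, 0.999, 0.053], [0.001, 0.053, -0.999], [-1.0, 0.002, -0.001]]
ft_force: [-0.9, -0.6, -1.1]
grip_width: 0.0175
now [0.5296 0.2689 0.3175] jaw -86.94 F [-0.9 -0.6 -1.1] w 0.0175 t 5.58 q1,6 [ 16. 102.]
d [-0.0011 -0.1863 -0.0075] yaw units/row -0.053
[ 0.03  -0.046  0.775]
[ 0.03  -0.05   0.775]
[ 0.03  -0.053  0.774]
[ 0.03  -0.057  0.774]
[ 0.03  -0.061  0.774]
[ 0.03  -0.064  0.774]
[ 0.03  -0.068  0.773]
[ 0.03  -0.071  0.773]
```

View pics/w3.png

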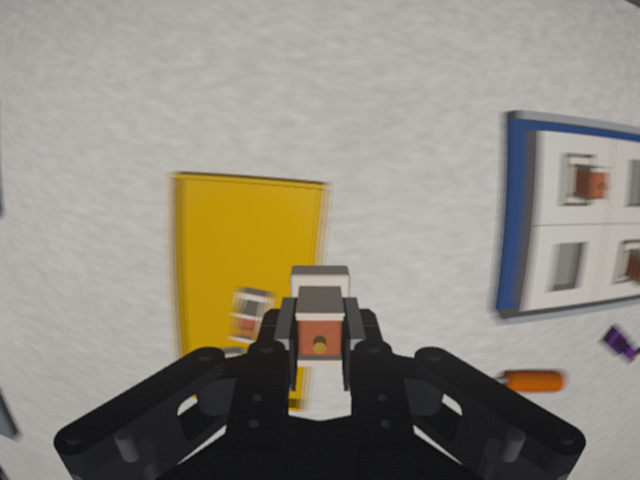

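The coil is held at (320,320). Next I'll move over the near-left pocket.

```bash
python3 -m inch '[[1,[0,-0.05,1],-0.2],[1,[0,-0.05,1],-0.2],[1,[0,-0.05,1],0],[1,[0,-0.05,1],0],[1,[0,-0.05,1],0],[1,[0,-0.05,0.8],0],[1,[0,-0.05,0.2],0],[1,[0,0,0],0]]';  python3 plan.py .5285 .0826 .27 -84.8 1; python3 snap.py w4 wrist
```

```text
time_s: 6.3
position: [0.5332, 0.0871, 0.3164]
tool_rot: [[-0.0, 0.997, 0.081], [0.0, 0.081, -0.997], [-1.0, -0.0, -0.0]]
ft_force: [0.8, 0.2, -0.6]
grip_width: 0.0171
now [0.5332 0.0871 0.3164] jaw -85.36 F [ 0.8  0.2 -0.6] w 0.0171 t 6.3 q1,6 [-3. 82.]
d [-0.0047 -0.0045 -0.0464] yaw units/row -0.113
[ 1.545 -0.166  0.139]
```

View pics/w4.png

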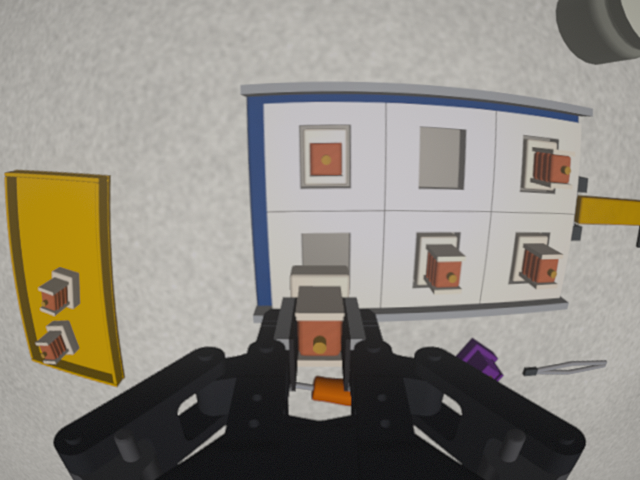

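```bash
python3 - <<'E'
import cv2
im=cv2.imread("pics/w4.png")
cv2.imwrite("pics/w4_a.png",cv2.resize(im[110:270,285:475],None,fx=4.2,fy=4.2,interpolation=cv2.INTER_CUBIC)[:600,:800])
E
```

```text
(no output)
```

View pics/w4_a.png

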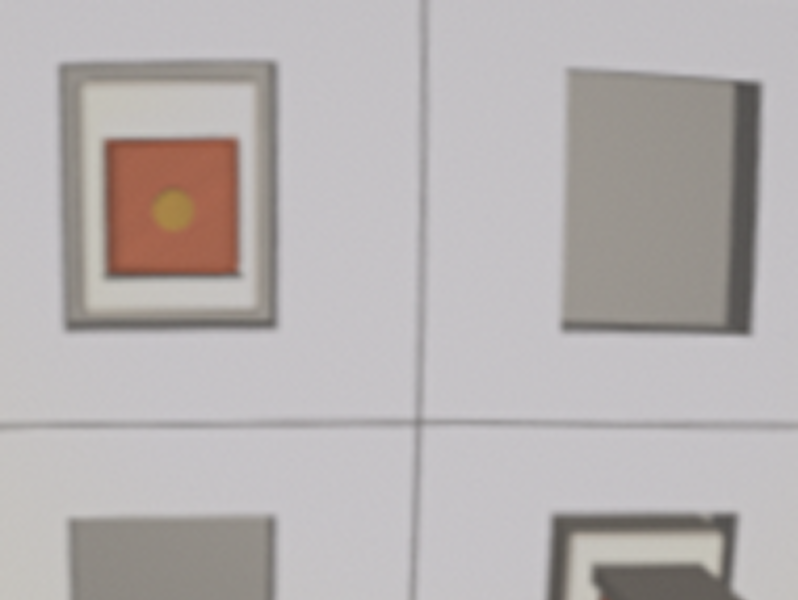

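```bash
python3 - <<'E'
from h import *
import json
cp=json.load(open('pics/w4.json'))
px=np.array([(59,63),(276,62),(276,327),(67,329),(568,68),(762,82),(750,333),(561,331),(69,518),(276,516),(553,514),(738,514)])/4.2+[285,110]
c4=np.array([(.0195,.0155),(.0195,-.0155),(-.0195,-.0155),(-.0195,.0155)])
l=np.r_[c4+[.0335,.0735],c4+[.0335,0],c4[:2]+[-.0335,.0735],c4[:2]+[-.0335,0]]
def M(p):
    c,s=np.cos(p[2]),np.sin(p[2]); return np.c_[p[0]+c*l[:,0]-s*l[:,1],p[1]+s*l[:,0]+c*l[:,1]]
for zf in (None,.058,.060,.062):
    f=lambda p:(M(p)-wonz(cp,px,p[3] if zf is None else zf)[:,:2]).ravel()*1000
    r=least_squares(f,[.57,.01,.09,.06]); p=r.x; c,s=np.cos(p[2]),np.sin(p[2])
    print(zf,p.round(4),np.degrees(p[2]),'rms mm',np.sqrt(np.mean(r.fun**2)))
    for q in((.0335,0),(-.0335,.0735)): print('   ',p[0]+c*q[0]-s*q[1],p[1]+s*q[0]+c*q[1])
E
```

```text
None [0.5694 0.0124 0.0926 0.0602] 5.30515939966851 rms mm 0.20483530208217102
    0.6027733000167517 0.015547158350506554
    0.5292644743847101 0.0825374752194253
0.058 [0.5692 0.012  0.0926 0.06  ] 5.305163808884722 rms mm 0.3857926380056612
    0.6025453350703568 0.015138848002585845
    0.5290365042830529 0.0821291592146077
0.06 [0.5694 0.0124 0.0926 0.06  ] 5.305162265453889 rms mm 0.20614554833369592
    0.6027571204034529 0.015518176921461256
    0.5292482914207307 0.08250849011366028
0.062 [0.5696 0.0128 0.0926 0.06  ] 5.305180237451096 rms mm 0.3473392306401828
    0.6029689177320362 0.015897512356281285
    0.5294600677364311 0.08288780249092408
```

```bash
python3 -m inch '[[1,[0.3,-0.15,0.14],-0.13],[1,[0.5,0,0],0],[1,[0.5,0,0],0],[1,[0.4,0,0],0],[1,[0.1,0,0],0],[1,[0,0,0],0],[1,[0,0,0],0],[1,[0,0,0],0]]';  python3 plan.py .5292 .0825 .2407 -84.7 1; python3 snap.py w5 wrist 250 230 140 120 5.5
```

```text
time_s: 7.02
position: [0.5292, 0.0843, 0.263]
tool_rot: [[0.001, 0.995, 0.095], [-0.0, 0.095, -0.995], [-1.0, 0.001, 0.0]]
ft_force: [0.0, -0.4, 0.6]
grip_width: 0.017
now [0.5292 0.0843 0.263 ] jaw -84.53 F [ 0.  -0.4  0.6] w 0.017 t 7.02 q1,6 [-4. 81.]
d [-0.     -0.0018 -0.0223] yaw units/row 0.035
[ 0.745 -0.008  0.061]
```

View pics/w5_c.png

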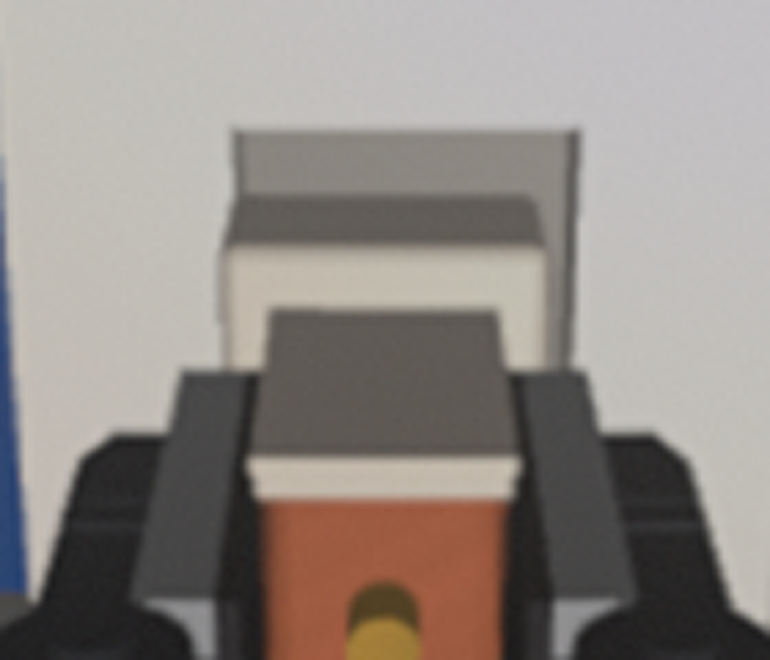

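The coil is about 1.8 mm left of centre over the pocket, which the pose reading confirms. I'll correct that and go down.

```bash
python3 -m inch '[[1,[0,0,0.06],0.03],[1,[0.15,0,0],0],[1,[0.15,0,0],0],[1,[0.15,0,0],0],[1,[0.1,0,0],0],[1,[0.05,0,0],0],[1,[0,0,0],0],[1,[0,0,0],0]]';  python3 plan.py .5292 .0825 .2407 -84.7 1; python3 snap.py w6 wrist 250 230 140 120 5.5
```

```text
time_s: 7.73
position: [0.5293, 0.0821, 0.2442]
tool_rot: [[-0.0, 0.996, 0.092], [0.0, 0.092, -0.996], [-1.0, -0.0, -0.0]]
ft_force: [0.6, 0.5, -1.0]
grip_width: 0.0169
now [0.5293 0.0821 0.2442] jaw -84.71 F [ 0.6  0.5 -1. ] w 0.0169 t 7.73 q1,6 [-4. 81.]
d [-0.0001  0.0004 -0.0035] yaw units/row -0.003
[ 0.115 -0.002 -0.014]
```

View pics/w6_c.png

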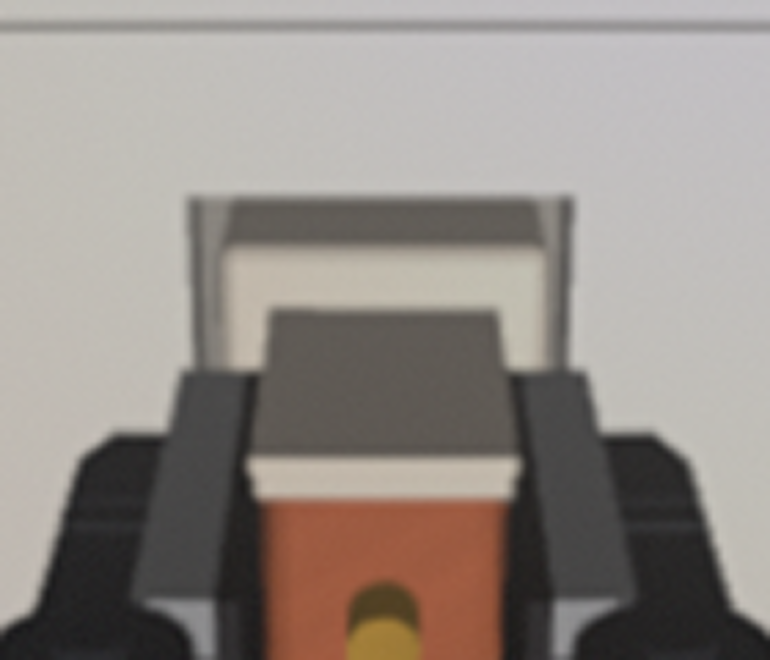

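The coil is entering the pocket, centred in y. I'll go down the last 3.3 mm and release.

```bash
python3 -m inch '[[1,[0.06,0,0],0],[1,[0.05,0,0],0],[1,[0,0,0],0],[0.2,[0,0,0],0],[-0.1,[0,0,0],0],[-0.1,[0,0,0],0],[-0.1,[0,0,0],0],[-0.1,[0,0,0],0]]';  python3 plan.py; python3 snap.py w7 wrist 250 230 140 120 5.5
```

```text
time_s: 8.45
position: [0.5292, 0.0821, 0.241]
tool_rot: [[0.0, 0.996, 0.092], [0.0, 0.092, -0.996], [-1.0, 0.0, -0.0]]
ft_force: [0.1, -0.3, -0.1]
grip_width: 0.047
now [0.5292 0.0821 0.241 ] jaw -84.71 F [ 0.1 -0.3 -0.1] w 0.047 t 8.45 q1,6 [-4. 81.]
```

View pics/w7_c.png

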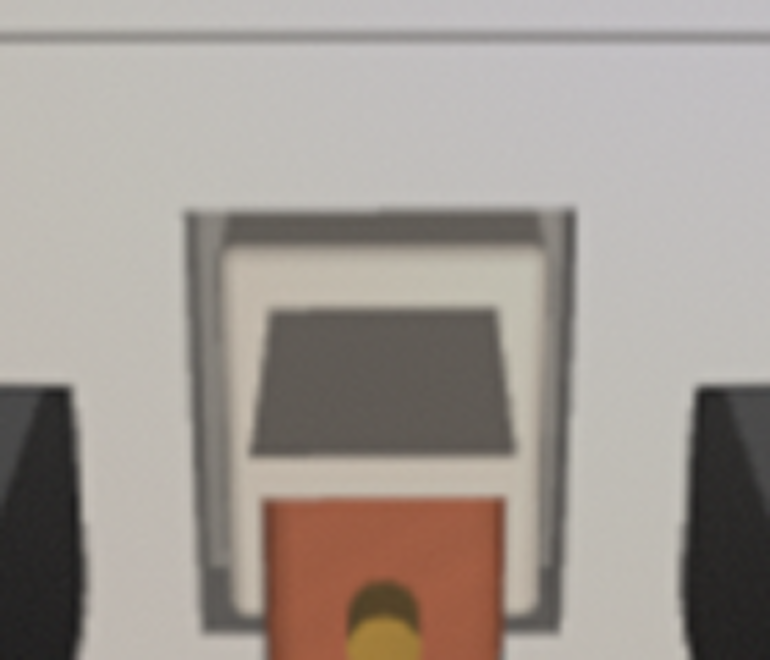

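It's seated, with an even margin all round. Now I'll rise and go to spare B.

```bash
python3 -m inch '[[-0.1,[-0.5,0,0],0],[-0.1,[-0.8,0,0],0],[-0.1,[-0.9,0,0],0],[-0.1,[-0.5,0,-0.6],0.5],[-0.1,[0,-0.4,-1],0.6],[-0.1,[0,-0.4,-1],0.6],[-0.1,[0,-0.4,-1],0.6],[-0.1,[0,-0.3,-1],0.2]]';  python3 plan.py .4641 .3257 .25 -97.5 4
```

```text
time_s: 9.17
position: [0.4851, 0.2221, 0.3221]
tool_rot: [[-0.0, 0.992, -0.129], [0.0, -0.129, -0.992], [-1.0, -0.0, 0.0]]
ft_force: [1.3, 0.5, -0.2]
grip_width: 0.0468
now [0.4851 0.2221 0.3221] jaw -97.39 F [ 1.3  0.5 -0.2] w 0.0468 t 9.17 q1,6 [ 12. 109.]
d [-0.021   0.1036 -0.0721] yaw units/row 0.006
[ 0.601 -0.284 -0.834]
[ 0.601 -0.285 -0.834]
[ 0.601 -0.285 -0.834]
[ 0.601 -0.285 -0.834]
```

```bash
python3 -m inch '[[-0.1,[0,-0.28,-0.83],0.02],[-0.1,[0.3,-0.28,-0.83],0],[-0.1,[0.6,-0.28,-0.83],0],[-0.1,[0.6,-0.28,-0.73],0],[-0.1,[0.6,0,0],0],[-0.1,[0.3,0,0],0],[-0.1,[0,0,0],0],[-0.1,[0,0,0],0]]';  python3 plan.py .4641 .3257 .1965 -97.5 4
```

```text
time_s: 9.83
position: [0.4656, 0.3205, 0.2502]
tool_rot: [[-0.0, 0.992, -0.128], [-0.0, -0.128, -0.992], [-1.0, -0.0, 0.0]]
ft_force: [-0.0, -0.8, 0.3]
grip_width: 0.0467
now [0.4656 0.3205 0.2502] jaw -97.36 F [-0.  -0.8  0.3] w 0.0467 t 9.83 q1,6 [ 23. 120.]
d [-0.0015  0.0052 -0.0537] yaw units/row 0.007
[ 0.447 -0.018 -0.042]
[ 0.447 -0.018 -0.042]
[ 0.447 -0.018 -0.042]
[ 0.447 -0.018 -0.042]
```

```bash
python3 -m inch '[[-0.1,[0.2,-0.07,-0.17],0.03],[-0.1,[0.5,0,0],0],[-0.1,[0.5,0,0],0],[-0.1,[0.45,0,0],0],[-0.1,[0.14,0,0],0],[-0.1,[0,0,0],0],[-0.1,[0,0,0],0],[-0.1,[0,0,0],0]]';  python3 plan.py .4641 .3257 .1965 -97.5 1; python3 snap.py w8 wrist 240 230 160 140 5
```

```text
time_s: 10.5
position: [0.464, 0.3263, 0.1973]
tool_rot: [[0.002, 0.991, -0.13], [0.001, -0.13, -0.991], [-1.0, 0.002, -0.001]]
ft_force: [-0.1, 0.2, 0.2]
grip_width: 0.0467
now [0.464  0.3263 0.1973] jaw -97.48 F [-0.1  0.2  0.2] w 0.0467 t 10.5 q1,6 [ 23. 121.]
d [ 0.0001 -0.0006 -0.0008] yaw units/row 0.005
[0.026 0.005 0.02 ]
```

View pics/w8_c.png

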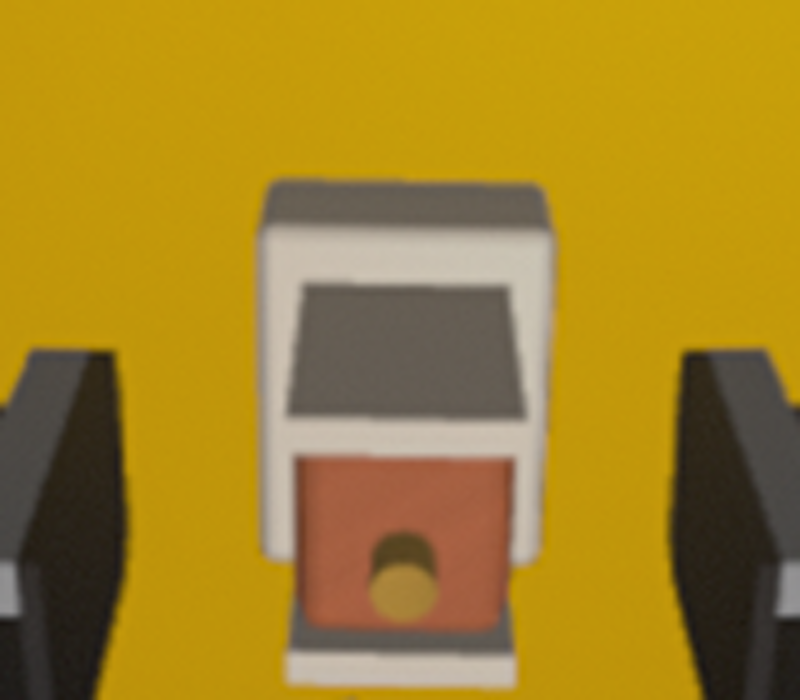

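The coil is centred and square between the pads, so I'll close.

```bash
python3 -m inch '[[1,[0,0,0],0],[1,[0,0,0],0],[1,[0,0,0],0],[1,[0,0,0],0],[1,[0,0,0],0],[1,[0,0,0],0],[1,[0,0,0],0],[1,[0,0,0],0]]' 35;  python3 plan.py
```

```text
time_s: 11.22
position: [0.4638, 0.3263, 0.1967]
tool_rot: [[0.001, 0.992, -0.13], [0.0, -0.13, -0.992], [-1.0, 0.001, -0.0]]
ft_force: [-1.0, 0.1, 5.5]
grip_width: 0.0173
now [0.4638 0.3263 0.1967] jaw -97.47 F [-1.   0.1  5.5] w 0.0173 t 11.22 q1,6 [ 23. 121.]
```

```bash
python3 -m inch '[[1,[-0.3,0,0],0],[1,[-0.6,0,0],0],[1,[-0.9,0,0],0],[1,[-0.9,0,0],0],[1,[-0.9,0,0],0],[1,[-0.6,0.3,0.5],-0.8],[1,[-0.1,0.5,1],-0.8],[1,[0,0.5,1],-0.8]]';  python3 plan.py .6027 .0155 .31 -84.7 8
```

```text
time_s: 11.88
position: [0.4988, 0.2492, 0.3273]
tool_rot: [[0.003, 0.996, 0.085], [0.001, 0.085, -0.996], [-1.0, 0.003, -0.0]]
ft_force: [0.9, 0.2, -0.2]
grip_width: 0.0176
now [0.4988 0.2492 0.3273] jaw -85.13 F [ 0.9  0.2 -0.2] w 0.0176 t 11.88 q1,6 [ 14. 100.]
d [ 0.1039 -0.2337 -0.0173] yaw units/row -0.011
[0.073 0.348 1.007]
[0.073 0.347 1.007]
[0.073 0.347 1.008]
[0.073 0.346 1.008]
[0.073 0.345 1.008]
[0.073 0.344 1.008]
[0.073 0.343 1.009]
[0.073 0.342 1.009]
```

```bash
python3 -m inch '[[1,[0,0.35,1],0],[1,[0,0.35,1],0],[1,[0,0.35,1],0],[1,[0,0.35,1],0],[1,[0,0.35,1],0],[1,[0,0.35,1],0],[1,[0,0.35,0.9],0],[1,[0,0.3,0.8],0]]';  python3 plan.py .6027 .0155 .263 -84.7 4
```

```text
time_s: 12.55
position: [0.6001, 0.0239, 0.3255]
tool_rot: [[-0.0, 0.997, 0.078], [-0.0, 0.078, -0.997], [-1.0, -0.0, 0.0]]
ft_force: [-0.5, 0.3, -0.4]
grip_width: 0.0173
now [0.6001 0.0239 0.3255] jaw -85.51 F [-0.5  0.3 -0.4] w 0.0173 t 12.55 q1,6 [-9. 77.]
d [ 0.0026 -0.0084 -0.0625] yaw units/row -0.04
[0.521 0.016 0.071]
[0.521 0.016 0.071]
[0.521 0.016 0.071]
[0.521 0.015 0.071]
```

```bash
python3 -m inch '[[1,[0,0,0.1],-0.1],[1,[0.3,0,0],0],[1,[0.6,0,0],0],[1,[0.6,0,0],0],[1,[0.4,0,0],0],[1,[0.1,0,0],0],[1,[0,0,0],0],[1,[0,0,0],0]]';  python3 plan.py .6027 .0155 .263 -84.7 1
```

```text
time_s: 13.22
position: [0.5998, 0.0235, 0.2657]
tool_rot: [[0.0, 0.996, 0.089], [0.0, 0.089, -0.996], [-1.0, 0.0, -0.0]]
ft_force: [0.5, 0.5, -0.1]
grip_width: 0.0172
now [0.5998 0.0235 0.2657] jaw -84.92 F [ 0.5  0.5 -0.1] w 0.0172 t 13.22 q1,6 [-9. 76.]
d [ 0.0029 -0.008  -0.0027] yaw units/row -0.043
[0.091 0.072 0.273]
```

```bash
python3 -m inch '[[1,[0.05,0.07,0.27],-0.04],[1,[0.05,0,0],0],[1,[0,0,0],0],[1,[0,0,0],0],[1,[0,0,0],0],[1,[0,0,0],0],[1,[0,0,0],0],[1,[0,0,0],0]]';  python3 plan.py .6027 .0155 .263 -84.7 1;python3 snap.py w9 wrist 250 230 140 120 5.5
```

```text
time_s: 13.88
position: [0.6027, 0.0149, 0.2623]
tool_rot: [[0.0, 0.996, 0.091], [-0.0, 0.091, -0.996], [-1.0, 0.0, 0.0]]
ft_force: [-0.2, 0.3, -0.1]
grip_width: 0.0171
now [0.6027 0.0149 0.2623] jaw -84.76 F [-0.2  0.3 -0.1] w 0.0171 t 13.88 q1,6 [-10.  75.]
d [0.     0.0006 0.0007] yaw units/row -0.012
[-0.024  0.002 -0.019]
```

View pics/w9_c.png

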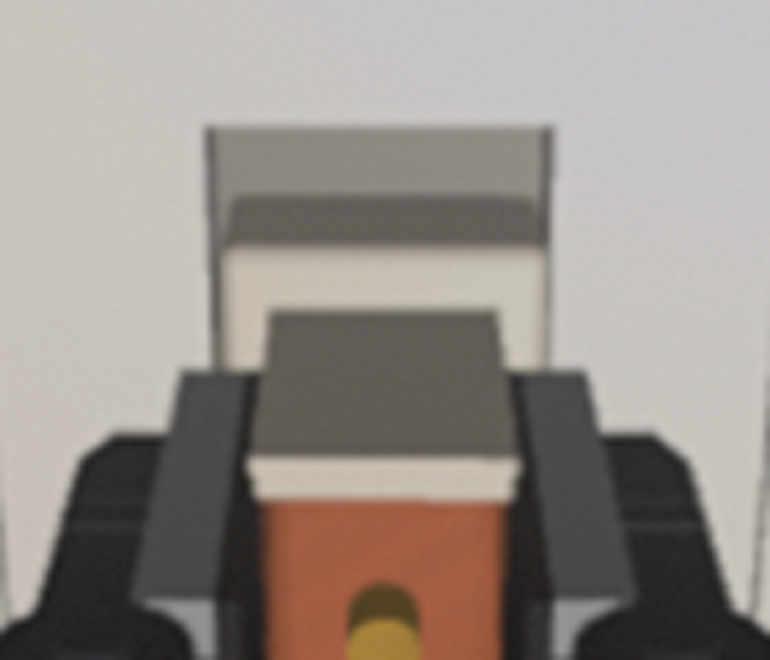

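Centred over the pocket. Going down to the seat height of 0.2407, then releasing.

```bash
python3 -m inch '[[1,[0.15,0,0],0],[1,[0.15,0,0],0],[1,[0.15,0,0],0],[1,[0.1,0,0],0],[1,[0.05,0,0],0],[1,[0.05,0,0],0],[1,[0,0,0],0],[1,[0,0,0],0]]';  python3 plan.py .6027 .0155 .2407 -84.7 1;python3 snap.py w10 wrist 250 230 140 120 5.5
```

```text
time_s: 14.6
position: [0.6027, 0.0149, 0.2428]
tool_rot: [[0.0, 0.996, 0.091], [0.0, 0.091, -0.996], [-1.0, 0.0, 0.0]]
ft_force: [0.1, 0.0, -1.2]
grip_width: 0.0176
now [0.6027 0.0149 0.2428] jaw -84.76 F [ 0.1  0.  -1.2] w 0.0176 t 14.6 q1,6 [-10.  75.]
d [-0.      0.0006 -0.0021] yaw units/row -0.012
[ 0.068  0.    -0.02 ]
```

View pics/w10_c.png

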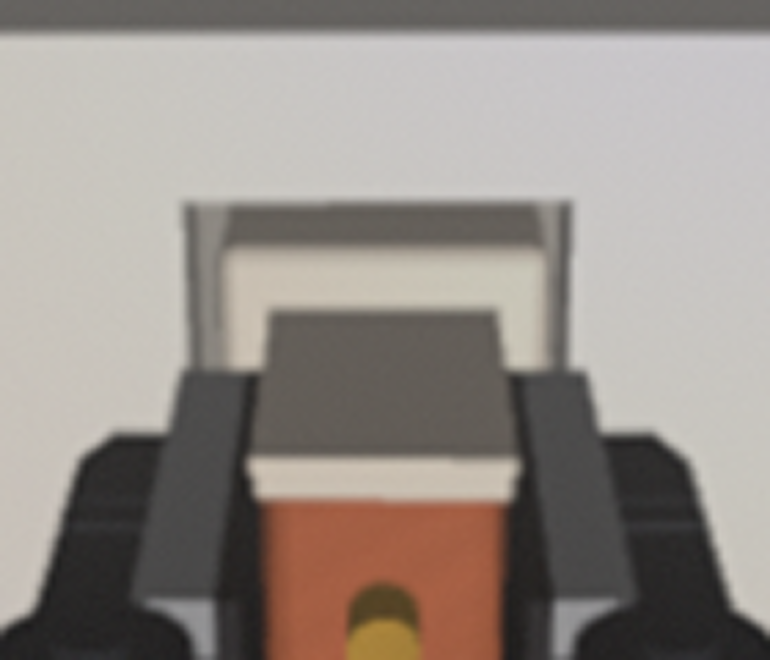

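```bash
python3 -m inch '[[1,[0.07,0,0],0],[1,[0,0,0],0],[1,[0,0,0],0],[0.2,[0,0,0],0],[0,[0,0,0],0],[0,[0,0,0],0],[0,[0,0,0],0],[0,[0,0,0],0]]';  python3 plan.py; python3 snap.py w11 wrist 250 230 140 120 5.5
```

```text
time_s: 15.32
position: [0.6027, 0.0149, 0.2406]
tool_rot: [[-0.0, 0.996, 0.091], [0.0, 0.091, -0.996], [-1.0, -0.0, -0.0]]
ft_force: [0.0, 0.0, 0.5]
grip_width: 0.0426
now [0.6027 0.0149 0.2406] jaw -84.76 F [0.  0.  0.5] w 0.0426 t 15.32 q1,6 [-10.  75.]
```

View pics/w11_c.png

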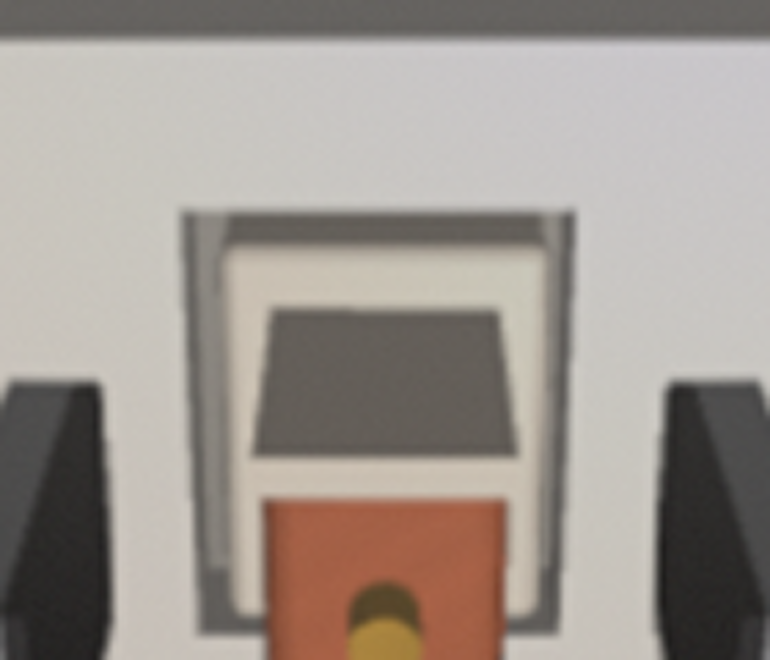

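Both spares are seated. Next I'll rise, then turn the jaws 90° so they close along the shuttle's x, and go over the tab.

```bash
python3 -m inch '[[0,[-0.4,0,0],0],[0,[-0.8,0,0],0],[0,[-0.9,0,0],-0.5],[-0.3,[-0.8,0,0],-1],[-0.5,[0,0,0.5],-1],[-0.5,[0,0,0.8],-1],[-0.5,[0,-0.1,0.9],-1],[-0.5,[0,-0.3,0.9],-1]]';  python3 plan.py .597 -.286 .33 5.3 13; python3 snap.py t2 top 240 200 130 95 6
```

```text
time_s: 16.03
position: [0.6259, -0.0773, 0.3278]
tool_rot: [[0.0, 0.838, 0.545], [-0.0, 0.545, -0.838], [-1.0, 0.0, 0.0]]
ft_force: [0.0, 0.1, -0.1]
grip_width: 0.0641
now [ 0.6259 -0.0773  0.3278] jaw -56.95 F [ 0.   0.1 -0.1] w 0.0641 t 16.03 q1,6 [-18.  39.]
d [-0.0289 -0.2087  0.0022] yaw units/row -0.958
[-0.006 -0.354  0.408]
[-0.006 -0.387  0.377]
[-0.006 -0.417  0.344]
[-0.006 -0.444  0.307]
[-0.006 -0.468  0.269]
[-0.006 -0.489  0.229]
[-0.006 -0.507  0.188]
[-0.006 -0.521  0.145]
[-0.006 -0.531  0.101]
[-0.006 -0.537  0.056]
[-0.006 -0.54   0.011]
[-0.006 -0.539 -0.034]
[-0.006 -0.534 -0.079]
```

View pics/t2.png

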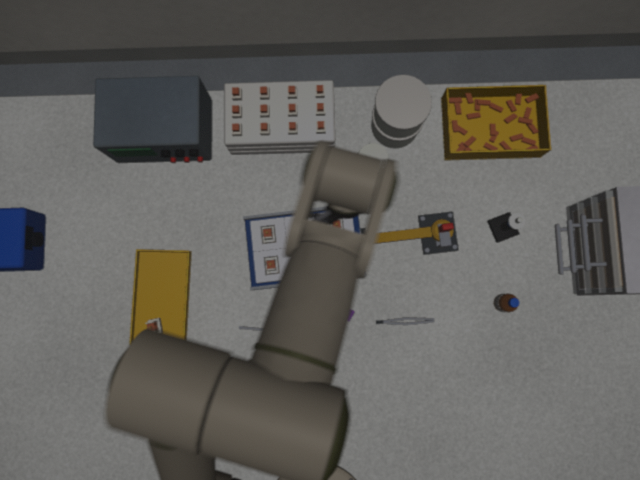

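The left column of pockets, at (267,234) and (271,265), is full. The rest is hidden by the arm. Carrying on to the tab.

```bash
python3 -m inch '[[-0.5,[0,-0.4,0.35],-1],[-0.5,[0,-0.45,0.35],-1],[-0.5,[0,-0.45,0.3],-1],[-0.5,[0,-0.5,0.3],-1],[-0.5,[0,-0.5,0.25],-1],[-0.5,[0,-0.5,0.2],-1],[-0.5,[0,-0.5,0.2],-1],[-0.5,[0,-0.5,0.15],-1]]';  python3 plan.py .597 -.286 .33 5.3 8
```

```text
time_s: 16.75
position: [0.6004, -0.2063, 0.3276]
tool_rot: [[-0.0, 0.293, 0.956], [0.0, 0.956, -0.293], [-1.0, 0.0, -0.0]]
ft_force: [0.1, 0.0, 0.5]
grip_width: 0.0636
now [ 0.6004 -0.2063  0.3276] jaw -17.06 F [0.1 0.  0.5] w 0.0636 t 16.75 q1,6 [-30. -13.]
d [-0.0034 -0.0797  0.0024] yaw units/row -0.559
[-0.01  -0.322  0.084]
[-0.01  -0.325  0.068]
[-0.01  -0.328  0.052]
[-0.01  -0.33   0.036]
[-0.01  -0.332  0.02 ]
[-0.01  -0.332  0.004]
[-0.01  -0.332 -0.012]
[-0.01  -0.331 -0.028]
```

```bash
python3 -m inch '[[-0.5,[0,-0.4,0.08],-0.75],[-0.5,[0,-0.4,0.06],-0.75],[-0.5,[0,-0.4,0.04],-0.75],[-0.5,[0,-0.4,0.02],-0.75],[-0.5,[0,-0.4,0],-0.75],[-0.5,[0,-0.4,0],-0.7],[-0.5,[0,-0.2,-0.02],0],[-0.5,[0,0,0],0]]';  python3 plan.py .597 -.286 .33 5.3 1; python3 snap.py w12 wrist
```

```text
time_s: 17.42
position: [0.5964, -0.2849, 0.3274]
tool_rot: [[-0.0, -0.084, 0.997], [-0.0, 0.997, 0.084], [-1.0, -0.0, -0.0]]
ft_force: [-0.4, 0.2, 0.1]
grip_width: 0.0643
now [ 0.5964 -0.2849  0.3274] jaw 4.79 F [-0.4  0.2  0.1] w 0.0643 t 17.42 q1,6 [-36. -41.]
d [ 0.0006 -0.0011  0.0026] yaw units/row -0.102
[-0.088 -0.038  0.018]
```

View pics/w12.png

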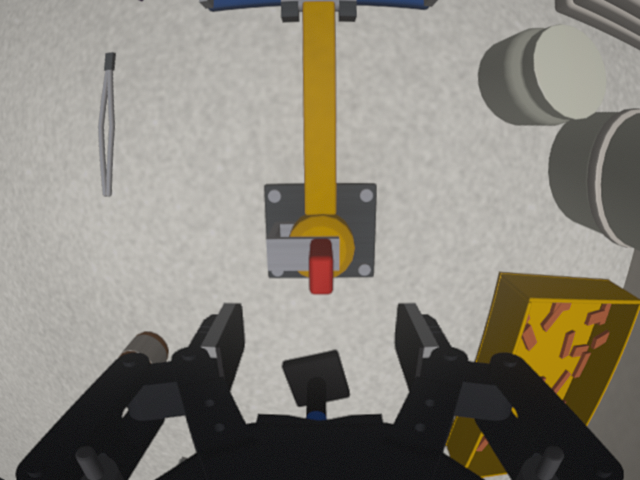

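```bash
python3 - <<'E'
import cv2,json
from h import *
im=cv2.imread("pics/w12.png"); cv2.imwrite("pics/w12_c.png",cv2.resize(im[210:310,255:385],None,fx=6,fy=6,interpolation=cv2.INTER_CUBIC))
cp=json.load(open('pics/w12.json'))
print(wonz(cp,[(321,277)],.103),wonz(cp,[(297,352),(340,350),(348,395)],.01),wonz(cp,[(147,345)],.085))
E
```

```text
[[ 0.59742664 -0.28643929  0.103     ]] [[ 0.58552423 -0.39853466  0.01      ]
 [ 0.62429174 -0.39307159  0.01      ]
 [ 0.6380975  -0.44598143  0.01      ]] [[ 0.47743751 -0.35871062  0.085     ]]
```

View pics/w12_c.png

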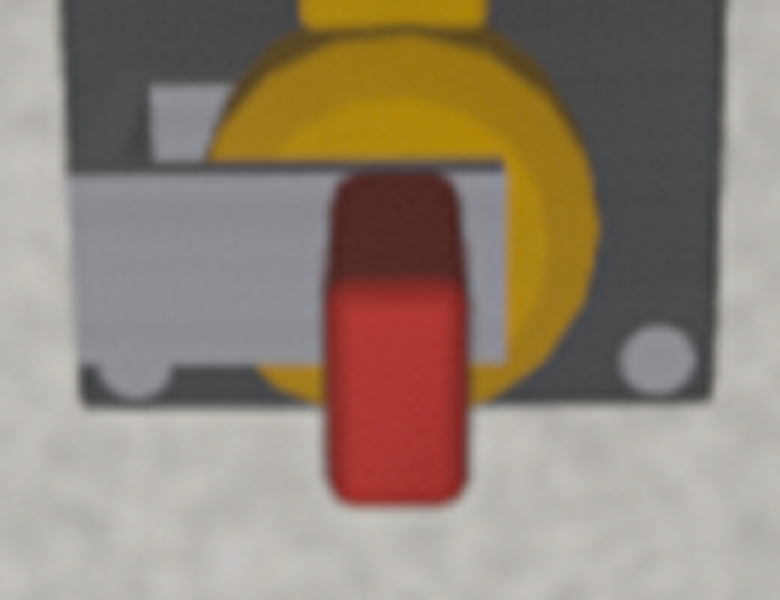

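The tab top spans crop (328–467, 283–503), so its centre is at about (0.597,-0.286), matching the shuttle geometry. The syringe foot's near edge is at y≈-0.393, clear of the fingers. Going down.

```bash
python3 -m inch '[[-0.5,[0.2,-0.03,0.02],-0.1],[-0.5,[0.5,0,0],0],[-0.5,[0.6,0,0],0],[-0.5,[0.6,0,0],0],[-0.5,[0.5,0,0],0],[-0.5,[0.3,0,0],0],[-0.5,[0.05,0,0],0],[-0.5,[0,0,0],0]]';  python3 plan.py .597 -.286 .245 5.3 1; python3 snap.py w13 wrist 220 200 200 160 4
```

```text
time_s: 18.13
position: [0.5973, -0.2844, 0.2449]
tool_rot: [[-0.001, -0.096, 0.995], [0.0, 0.995, 0.096], [-1.0, 0.0, -0.0]]
ft_force: [-0.0, 0.4, 0.4]
grip_width: 0.0641
now [ 0.5973 -0.2844  0.2449] jaw 5.5 F [-0.   0.4  0.4] w 0.0641 t 18.13 q1,6 [-36. -41.]
d [-0.0003 -0.0016  0.0001] yaw units/row 0.04
[-0.003 -0.053 -0.016]
```

View pics/w13_c.png

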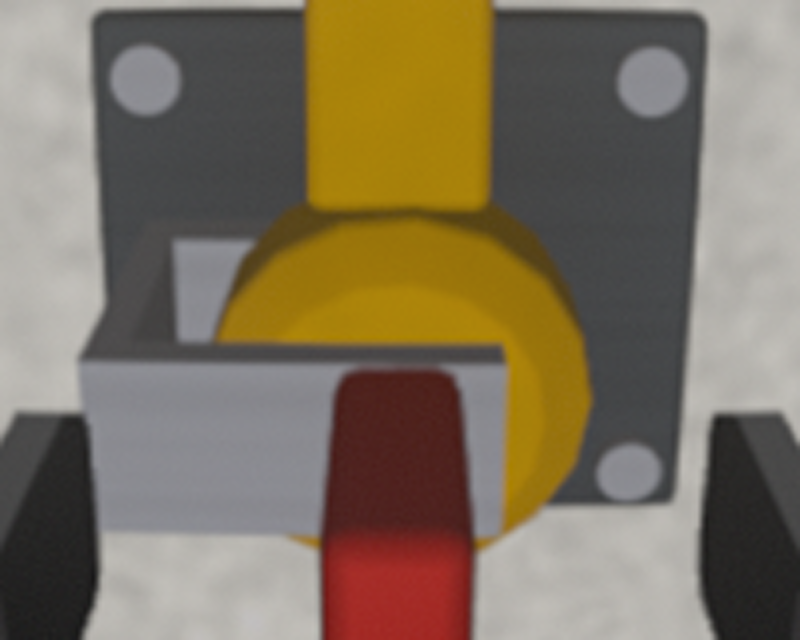

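The tab is centred between the fingers at crop (397,560), so I'll close on it.

```bash
python3 -m inch '[[-0.5,[0,-0.05,-0.01],0.04],[0,[0,0,0],0],[1,[0,0,0],0],[1,[0,0,0],0],[1,[0,0,0],0],[1,[0,0,0],0],[1,[0,0,0],0],[1,[0,0,0],0]]' 50;  python3 plan.py; python3 snap.py w14 wrist 220 200 200 160 4
```

```text
time_s: 18.85
position: [0.5971, -0.2863, 0.2455]
tool_rot: [[0.001, -0.092, 0.996], [-0.0, 0.996, 0.092], [-1.0, -0.0, 0.001]]
ft_force: [-0.6, -0.0, 3.4]
grip_width: 0.0131
now [ 0.5971 -0.2863  0.2455] jaw 5.29 F [-0.6 -0.   3.4] w 0.0131 t 18.85 q1,6 [-36. -41.]
```

View pics/w14_c.png

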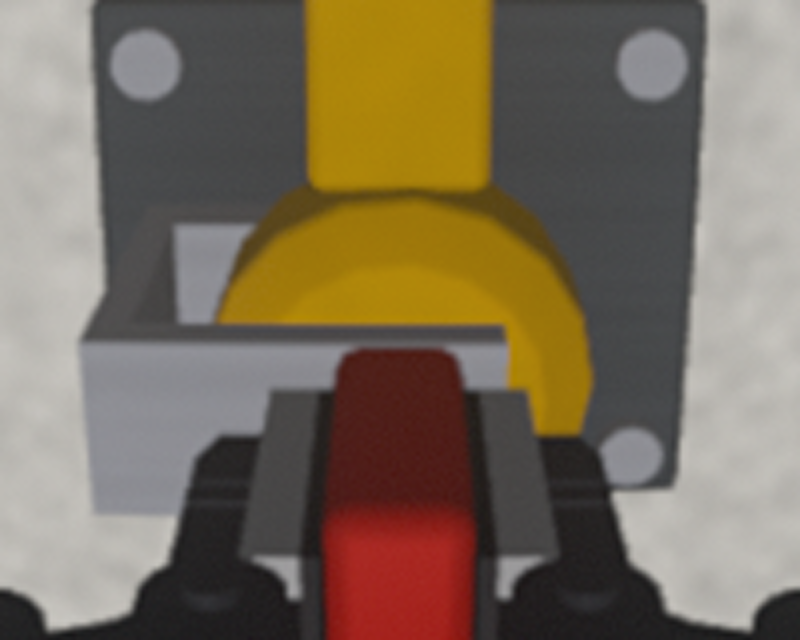

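The tab is gripped. Before pulling I'll check the pockets once more from top and side.

```bash
python3 snap.py t3 top 240 200 130 95 6;  python3 snap.py s3 side 235 210 130 120 5
```

```text
(no output)
```

View pics/t3_c.png

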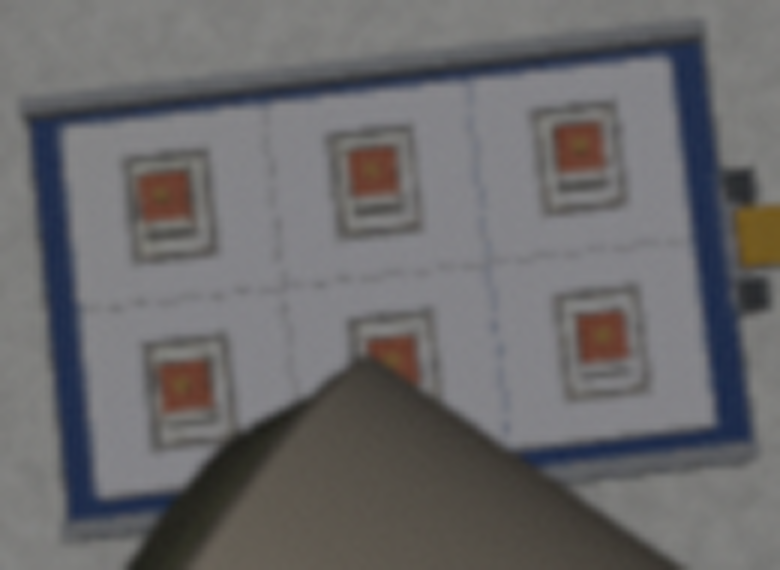

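View pics/s3_c.png

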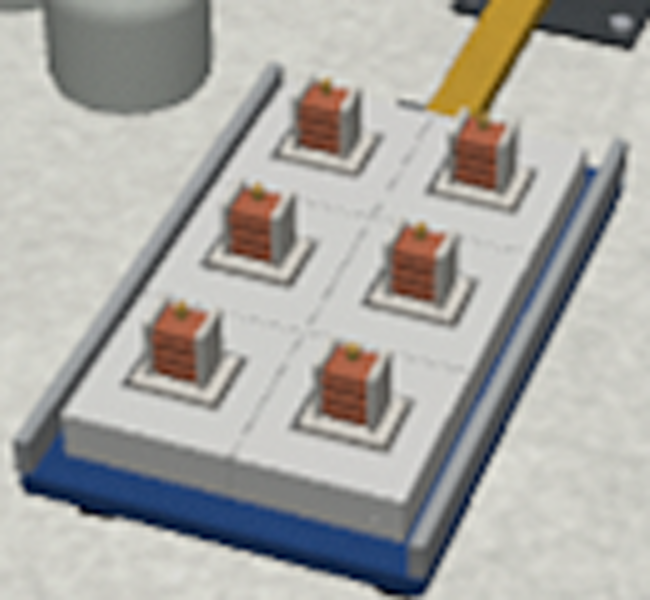

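All six pockets are full, and the two new coils, at side crop (260,225) and (352,390), sit like the others. Now I'll pull the latch 13 mm along -tool z.

```bash
python3 -m inch '[[1,[0,0,-0.08],0],[1,[0,0,-0.09],0],[1,[0,0,-0.09],0],[1,[0,0,-0.09],0],[1,[0,0,-0.08],0],[1,[0,0,0],0],[1,[0,0,0],0],[1,[0,0,0],0]]' 60;  python3 plan.py; python3 snap.py w15 wrist 220 200 200 160 4
```

```text
time_s: 19.67
position: [0.5848, -0.2873, 0.2455]
tool_rot: [[0.004, -0.092, 0.996], [-0.001, 0.996, 0.092], [-1.0, -0.001, 0.004]]
ft_force: [8.2, 2.6, 1.6]
grip_width: 0.013
now [ 0.5848 -0.2873  0.2455] jaw 5.29 F [8.2 2.6 1.6] w 0.013 t 19.67 q1,6 [-37. -42.]
```

View pics/w15_c.png

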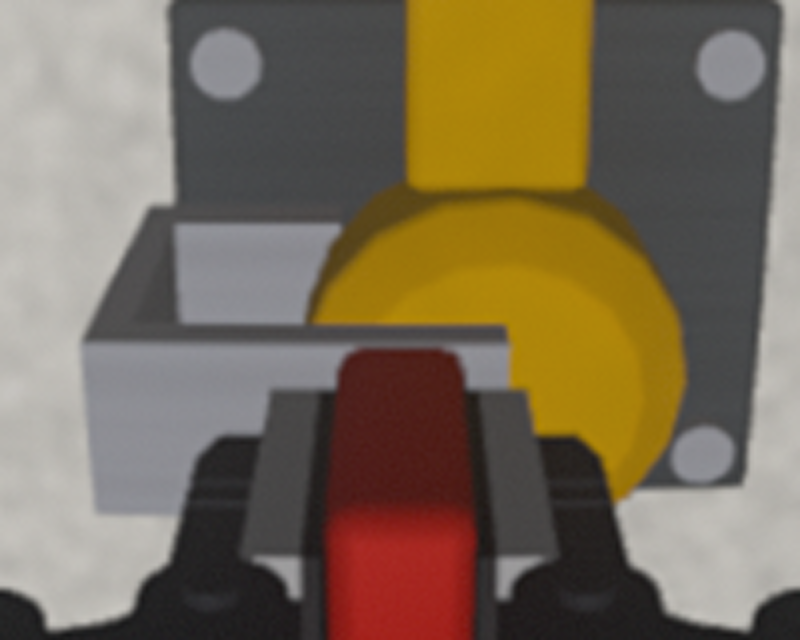

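The latch is drawn about 12 mm, at 8 N and holding. Now I'll lift along the tongue's arc to 0.2 rad first.

```bash
python3 -m inch '[[1,[-0.14,0.05,0],0],[1,[-0.15,0.05,0],0],[1,[-0.14,0.06,0],0],[1,[-0.14,0.06,0],0],[1,[-0.14,0.06,0],0],[1,[-0.14,0.07,0],0],[1,[-0.14,0.07,0],0],[1,[-0.13,0.07,0],0]]' 60;  python3 plan.py; python3 snap.py w16 wrist 220 200 200 160 4
```

```text
time_s: 20.38
position: [0.5833, -0.2729, 0.2782]
tool_rot: [[0.002, -0.092, 0.996], [-0.001, 0.996, 0.092], [-1.0, -0.001, 0.002]]
ft_force: [7.7, -2.6, -6.2]
grip_width: 0.0132
now [ 0.5833 -0.2729  0.2782] jaw 5.3 F [ 7.7 -2.6 -6.2] w 0.0132 t 20.38 q1,6 [-36. -41.]
```

View pics/w16_c.png

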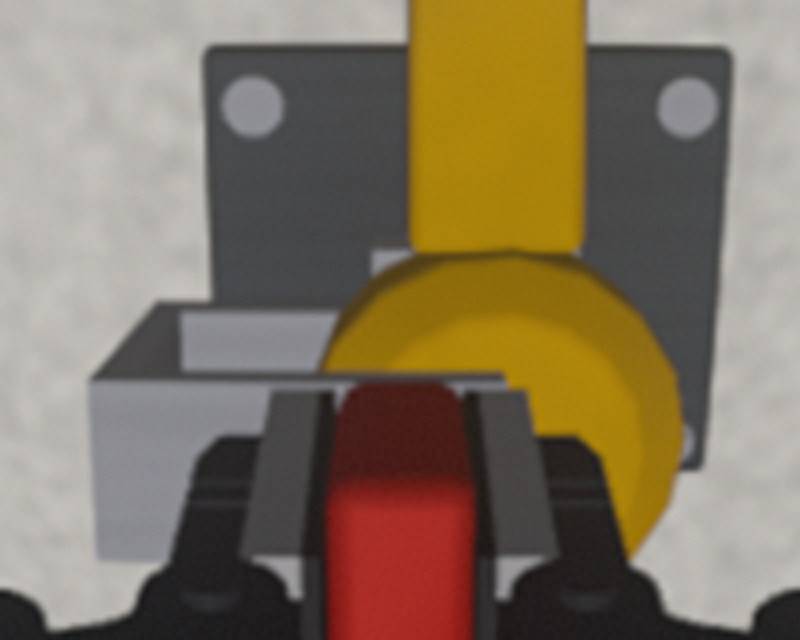

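The tongue is rising off the plate with the tab held. On to about 0.35 rad.

```bash
python3 -m inch '[[1,[-0.13,0.08,0],0],[1,[-0.13,0.08,0],0],[1,[-0.13,0.08,0],0],[1,[-0.13,0.08,0],0],[1,[-0.12,0.09,0],0],[1,[-0.12,0.09,0],0],[1,[-0.05,0.03,0],0],[1,[0,0,0],0]]' 60;  python3 plan.py; python3 -m inch '[[1,[0,0,0],0],[1,[0,0,0],0],[1,[0,0,0],0],[1,[0,0,0],0],[1,[0,0,0],0],[1,[0,0,0],0],[1,[0,0,0],0],[1,[0,0,0],0]]'; python3 plan.py; python3 snap.py w17 wrist; python3 snap.py s4 side; python3 snap.py t4 top
```

```text
time_s: 21.1
position: [0.5819, -0.2568, 0.3025]
tool_rot: [[0.002, -0.093, 0.996], [-0.001, 0.996, 0.093], [-1.0, -0.001, 0.002]]
ft_force: [8.8, -0.1, -5.2]
grip_width: 0.0131
now [ 0.5819 -0.2568  0.3025] jaw 5.32 F [ 8.8 -0.1 -5.2] w 0.0131 t 21.1 q1,6 [-34. -40.]
time_s: 21.77
position: [0.5819, -0.257, 0.3021]
tool_rot: [[0.002, -0.093, 0.996], [-0.0, 0.996, 0.093], [-1.0, -0.0, 0.002]]
ft_force: [8.3, -0.0, -4.6]
grip_width: 0.0133
now [ 0.5819 -0.257   0.3021] jaw 5.31 F [ 8.3 -0.  -4.6] w 0.0133 t 21.77 q1,6 [-34. -40.]
```

View pics/w17.png

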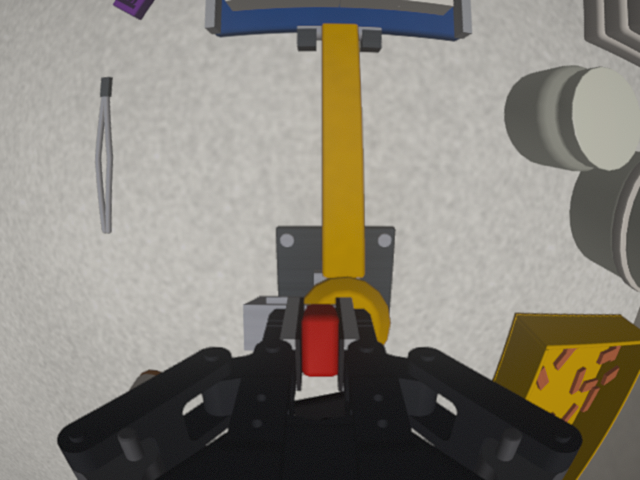

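View pics/s4.png

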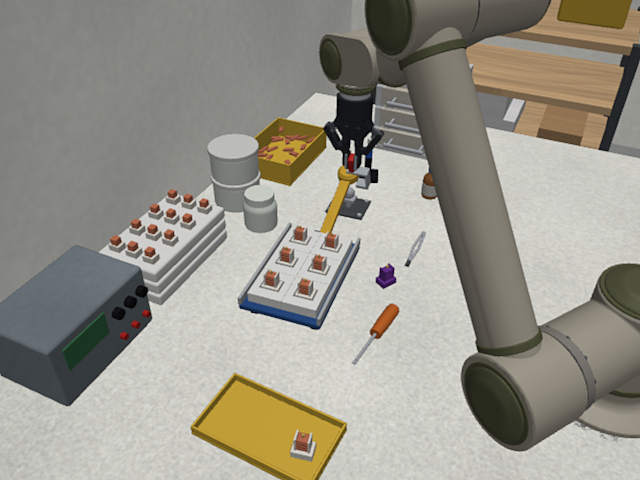

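View pics/t4.png

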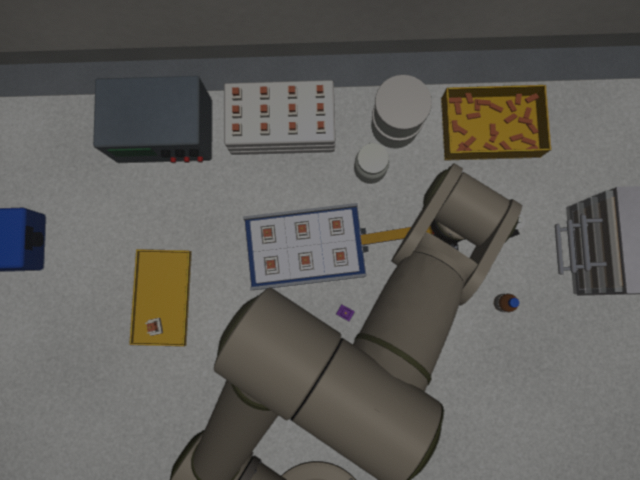

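The tongue is up, the tab is held, all six pockets are full and one spare is left in the tray at (153,326). I'll hold once more and compare pictures to check for slip.

```bash
python3 -m inch '[[1,[0,0,0],0],[1,[0,0,0],0],[1,[0,0,0],0],[1,[0,0,0],0],[1,[0,0,0],0],[1,[0,0,0],0],[1,[0,0,0],0],[1,[0,0,0],0]]'; python3 snap.py w18 wrist; python3 - <<'E'
import cv2,numpy as np
a,b=[cv2.imread(f'pics/w{i}.png')[220:390,230:410].astype(int) for i in(17,18)]
print(abs(a-b).max(),abs(a-b).mean())
# side view: coupler/tab height check
im=cv2.imread('pics/s4.png');cv2.imwrite('pics/s4_c.png',cv2.resize(im[130:240,310:400],None,fx=5,fy=5,interpolation=cv2.INTER_CUBIC))
E
```

```text
time_s: 22.58
position: [0.5819, -0.257, 0.3021]
tool_rot: [[0.002, -0.092, 0.996], [-0.0, 0.996, 0.092], [-1.0, -0.001, 0.002]]
ft_force: [8.6, -0.5, -5.3]
grip_width: 0.0132
14 1.0159368191721132
```

View pics/s4_c.png

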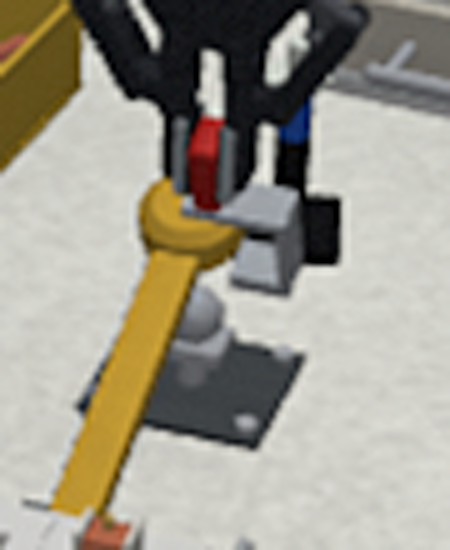

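The coupler is clear of the ball, the tab is pinched, and the two pictures show no motion. Handing in.

```bash
python3 -c "
from rig import env
print(env.close_job())"
```

```text
the job is handed in; nothing more can be done
None
```

I put two tray spares into the two empty pockets, the near-left and the far-middle one. Then I gripped the red tab, drew the latch about 12 mm and lifted the tongue along its arc. I handed the job in at about 22.6 s, still gripping the tab; no verdict was reported.

**Pockets and spare:** the last pictures showed all six pockets holding an upright, seated coil, and one spare left in the tray.

**Tongue:** the coupler is clear of the ball. The tool rose 57 mm, which by geometry is about 0.35 rad or 6 cm at the coupler. I did not measure the tongue angle directly.

**Hold:** two wrist pictures 0.8 s apart showed no slip. The wrist force stayed steady at about 8 N against the spring and 5 N from the tongue's weight.

**Other things on the bench:** nothing looked disturbed, though the arm hid the screwdriver, the tweezers and part of the syringe in the last top view. The screwdriver and tweezers are in place in the last side view, with the syringe still partly hidden. No check failed or disagreed.

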